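# Lock the knife cover of the leaf shredder

### The job

The knife cover on top of the leaf shredder is back on, but only one of its two slotted quarter-turn fasteners is done up. Take the red flat-blade driver from the wooden stand, put its blade in the slot of the loose fastener and turn it clockwise until it comes up firm on its stop, gently: do not force it, and touch the fasteners with nothing but the driver. Then stand the driver upright back in its hole, fully down, and let go, leaving the other fastener locked and all else on the bench where it is.

Things in the scene. Friction and masses are not known exactly. Their poses are not given: they have to be found in the camera images.
- shredder: Bench leaf shredder, fixed: grey steel housing 280 x 220 mm, 122 mm high, flat steel knife cover on the half nearer the robot (its top 126 mm above the table), aluminium hopper 50 mm higher on the far half, motor behind. Origin at the centre of its underside, x from the front towards the hopper, z up.
- loose_slot (a point): The fastener to lock: centre of its slot, level with the brass head's top (136 mm above the table). Head 19.4 mm across, in a dark fixed collar (bore 20, outside 30 mm) rising 3 mm above it. Slot 3.6 mm wide, 5 mm deep, right across, along this point's x; z up. Sprung: sinks up to 3 mm under 2 N rising to 8 N. Stop 0.77 to 1.47 rad clockwise of the start; turning takes 0.05 to 0.08 N m, firm is 0.12 to 0.15, over 0.18 is forcing.
- set_slot (a point): The same point of the second, identical fastener, already locked. The two stand 75 mm either side of the cover's black lifting handle; which is which varies. A locked slot points along the shredder's x, at the red marks, only roughly (within 0.35 rad): each cam comes up firm where its striker has worn, and stays where it is left.
- set_stud (a joint): Turn of the second fastener, rad: 1.571 = on its stop, less = turned back (anticlockwise); it is to stay locked. (The turn of the loose one, loose_stud, is counted in the same way but is not shown.)
- driver_grip (a point): Centre of the red handle of the flat driver: 24 x 24 mm square, 64 mm long, upright; z up, x along the blade's width (flats face x and y). Starts upright in the stand, blade down; the handle then runs from 86 to 150 mm above the table. Mass about 0.12 kg.
- driver_tip (a point): Middle of the flat driver's blade tip, 100 mm below the handle's centre. Blade 16 mm wide (along x), 2.5 mm thick (along y), 14 mm long, then an 8 mm shank up to a 33 mm steel disc whose underside (62 mm above the tip) rests on the stand.
- stand_hole0 (a point): Mouth of one square hole (21 mm, right through) of the wooden driver stand, a fixed block 170 x 56 mm, 80 mm high. The holes are 90 mm apart; z up.
- stand_hole1 (a point): Mouth of the other such hole. Which hole holds which driver varies, as does the side of the table on which the stand is.
- cross_driver_grip (a point): Centre of the round blue handle (24 mm, 64 mm long) of the cross-point driver in the other hole; to be left there.
- cap_punch: Loose copper tube standing on the front of the knife cover, 22 mm across, 55 mm high; origin at the centre of its foot. Leave alone.
- gum_jar: Loose amber glass jar beside the shredder, 56 mm across, 70 mm high; origin at the centre of its foot. Leave alone.
- tin: Loose round tin on the shredder's other side, 56 mm across, 60 mm high; origin at the centre of its foot. Leave alone.
- cigar0: Loose round cigar, 15 mm thick, 120 mm long, lying in a groove of the pale wooden cigar mould on the other side of the shredder from the stand; origin under its middle. Leave alone.
- cigar1: Second such cigar, beside it. Leave alone.
- cigar2: Third such cigar. Leave alone.
Things that resemble listed ones, but are neither listed nor needed, are in the scene too. What is shaped like the part that bears driver_grip but white or yellow is not meant.

How it is judged (in metres and radians):
On the way, in this order (a step that is already met when the one before it is completed fails the run):
1. the driver's blade sits in the slot of the loose fastener (z of driver_tip in the frame of loose_slot below -0.002 m and horizontal distance between driver_tip and loose_slot below 0.004 m), for 0.2 s.
2. the loose fastener is turned onto its stop with the blade (value of joint loose_stud above 1.55 rad and horizontal distance between driver_tip and loose_slot below 0.005 m), for 0.2 s.
At the end, for the whole second after the job is handed in: The loose fastener is on its stop (within 0.04 rad), the second one still locked (above 1.45 rad), and the flat driver is released and at rest, upright within 0.1 rad, fully down in a hole of the stand (tip within 10 mm of the hole's axis and below 24 mm) (value of joint loose_stud above 1.53 rad and value of joint set_stud above 1.45 rad and (horizontal distance between driver_tip and stand_hole0 below 0.01 m or horizontal distance between driver_tip and stand_hole1 below 0.01 m) and height (world z) of driver_tip below 0.024 m and angle between driver_tip's own z axis and vertical below 0.1 rad and linear speed of driver below 0.02 m/s); the robot touches nothing.
It fails at once if the driver is forced against the loose fastener (contact forces of more than 40 N in all) (contact force between driver and loose_collar above 40 N).
It fails at once if a fastener is touched by the robot itself (contact force between any of the fingers, the arm and loose_collar above 1 N or contact force between any of the fingers, the arm and set_collar above 1 N).
It fails at once if the locked fastener is turned back (value of joint set_stud below 1.45 rad).
It fails at once if another thing on the bench is moved by more than 20 mm (distance of any of cross_driver_grip, cap_punch, gum_jar, tin, cigar0, cigar1, cigar2 from where it was at the start of the episode above 0.02 m).
It also fails if it takes over 72 s, if anything falls off the work surface, if the arm or the gripper's body presses on something with over 40 N, if the wrist force passes 120 N, or if a joint passes its speed limit or range.

### The arm

A 7-joint arm with a two-finger parallel gripper is mounted at the origin on the work surface. World frame = base frame: x ahead of the robot, y to its left, z up, the work surface at z = 0. Lengths are in m, angles in degrees, forces in N, time in s.
With the tool pointing down it reaches from about 0.35 to 0.9 m from the base axis. Payload 19.9 kg.
Tool frame: the origin (TCP) lies midway between the tips of the shut fingers; the grasp point (between the pads) lies 19 mm behind it; y points along the fingers, x is the direction in which the jaws open and shut, and the axes are right-handed (so a half turn about y gives the same grasp; the last joint's range is limited). The gripper opens to 94 mm and grips with 3 to 60 N. Pads are 16 mm wide; open, the fingers measure 119 mm over their backs; the gripper's body (75 mm by 177 mm) begins 78 mm behind the grasp point.
Start: joints at [-71.878, 23.915, -0.59, 92.452, 0.269, 63.638, -3.037], TCP at [0.219, 0.585, 0.205] pointing down, gripper open.
Joint ranges: [-161.28, 161.28], [-22.2, 115.67], [-73.04, 71.86], [3.21, 147.25], [-68.34, 248.33], [10.77, 114.83], [-161.83, 161.83]. Speed limits (degrees/s): [108.29, 108.29, 136.94, 136.94, 172.46, 172.46, 172.46].

### API

Orientations are given as [roll, pitch, yaw] about the fixed x, y, z axes, in that order (R = Rz(yaw) Ry(pitch) Rx(roll)).
In Python, from bench import get_state, grab_frame, close_job gives the robot as it stands.
- The arm moves only by the tool drive_tool, never from a script. Its argument "moves" is a list of rows, each an object of numbers: "grip": the finger opening in cm, from 0 to 9.4; "x", "y", "z": the shift along the tool's x, y, z in cm; "turn": the turn about the tool's y in degrees. In form: [{"grip": .., "x": .., "y": .., "z": .., "turn": ..}, ...]. A call has 1 to 20 rows; each row is the pose to reach, as a shift and turn from the pose measured when the call began, along the tool's axes at that moment; what a row does not reach only later rows make up. A row lasts 1/8 s, in which the tool goes at most 62.5 mm and 10.7 degrees, less where a joint would pass 70% of its speed; a pose out of reach is approached as far as the arm can. A call with a gripper value outside its range is refused whole. The fingers move at their own pace and stop on an object; "squeeze" is the grip in N (left out, the last holds). Time passes only in rows, so rows that repeat a pose let the fingers close. It gives the time, the measured TCP pose, the force and the opening at its end, in the units of the state.
- get_state(): the state, without advancing time (a new reading comes with each control period).
- grab_frame(name): name is "side" or "top"; returns a dict with "frame" (480x640x3 uint8, blue, green, red), "depth" (480x640 float32, m along the optical axis (not along the pixel's ray), 0 where there is no reading), "intrinsics" (3x3 intrinsics, pixels), "R" (3x3) and "t" (3): a world point X has camera coordinates R X + t. Camera axes: x right, y down, z forward; pixel columns grow to the right and rows downward; lengths in m; the calibration is good to about 2 mm. A picture is of the moment at which its call begins.
- close_job(): hands the job in, once; it reports no verdict.
The state is a dict: "t": time; "joint_pos": joint angles; "joint_vel": joint speeds; "joint_efforts": joint torques, N m; "ee_pos": TCP position; "orientation": TCP orientation; "ft_force": force on the tool from outside, world axes, zero at the start; "wrist_torque": the same for the moment, N m; "gripper_width": opening from 0.0 (shut) to 1.0 (fully open).
Only numpy, scipy, OpenCV 4.12 (cv2) and the standard library are available. Lean on these libraries where they do the work, as an engineer would, in place of code of your own. Each camera call takes 0.05 s, during which the arm holds its last target.

## Working session

There is one attempt and no reset: what is moved stays moved. The work goes in short steps, Python scripts to look and compute and a tool call to move; the robot and the scene stay as the last step left them, time stands still between calls to the robot, and variables do not carry over. Pictures are saved under pics/ and viewed, and the job is handed in when it is done.

Besides the shell and the picture viewer there is one more tool, called after "Emit:" by a JSON object that holds its "name" and its "arguments", one argument or row to a line. drive_tool: Moves the arm, as the interface text tells. Its arguments: {"type":"object","properties":{"moves":{"type":"array"},"squeeze":{"type":"number"}},"required":["moves"]}

```bash
mkdir -p pics; ls; python3 - <<'E'
from bench import *
import cv2,numpy as np,pickle
s=get_state(); print({k:np.round(v,3).tolist() for k,v in s.items()})
for n in("side","top"):
    f=grab_frame(n); cv2.imwrite(f"pics/{n}0.png",f["frame"]); pickle.dump(f,open(f"{n}0.pkl","wb")); print(n,f["intrinsics"].tolist(),(-f["R"].T@f["t"]).round(3),f["R"].round(3).tolist())
E
```

```text
pics
{'t': 0.0, 'joint_pos': [-71.878, 23.948, -0.59, 92.484, 0.268, 63.639, -3.038], 'joint_vel': [0.023, -0.012, 0.031, -0.081, 0.002, -0.017, 0.035], 'joint_efforts': [-0.001, -85.127, 0.639, -42.599, -0.049, 0.019, 0.0], 'ee_pos': [0.219, 0.585, 0.205], 'orientation': [-90.004, 0.07, 69.499], 'ft_force': [-0.049, 1.123, -0.705], 'wrist_torque': [-0.012, 0.011, 0.002], 'gripper_width': 1.002}
side [[531.3872823881312, 0.0, 319.76207278338455], [0.0, 531.3872823881312, 239.227186195693], [0.0, 0.0, 1.0]] [0.199 0.51  0.887] [[-0.852, -0.523, -0.014], [-0.401, 0.67, -0.625], [0.336, -0.527, -0.781]]
top [[498.4093469196392, 0.0, 315.6320643975585], [0.0, 498.4093469196392, 236.8625405871898], [0.0, 0.0, 1.0]] [ 0.305 -0.03   1.129] [[-0.057, -0.998, 0.005], [-0.971, 0.054, -0.234], [0.234, -0.018, -0.972]]
```

View pics/side0.png

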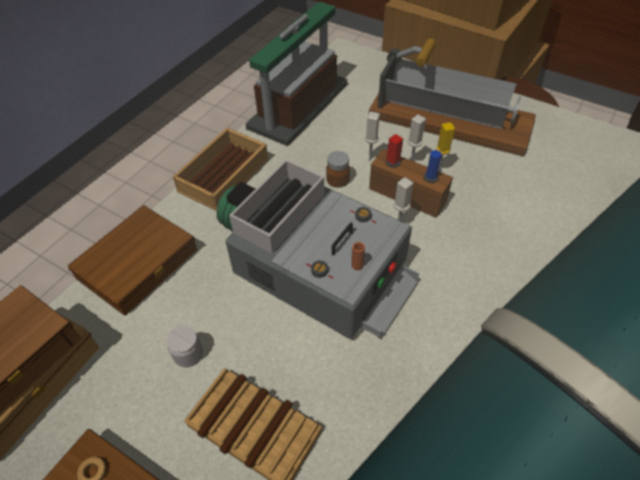

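View pics/top0.png

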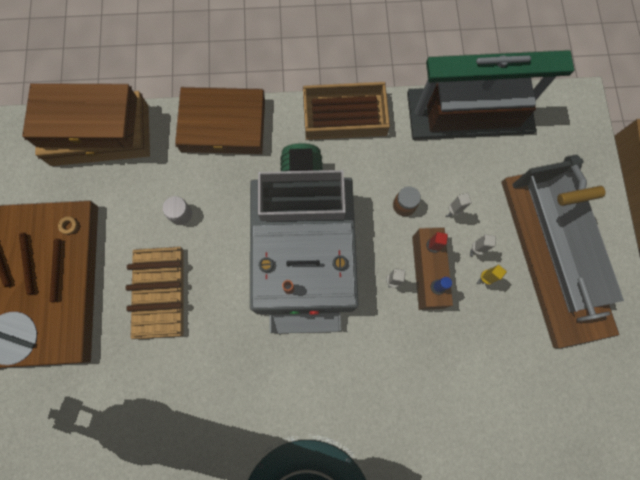

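The red driver is at top (439,240) and side (394,150). Lookalikes in the top view are white at (460,205), (485,243) and (398,277), yellow at (492,275), and the blue cross driver at (445,285). By the description it is the red one in the stand. I'll check it in a close crop and look at the fasteners.

```bash
cat >h.py <<'E'
import numpy as np,cv2,pickle
def load(n): return pickle.load(open(n+".pkl","rb"))
def cloud(f):
    K,R,t=f["intrinsics"],f["R"],f["t"]; d=f["depth"]
    v,u=np.mgrid[:480,:640]
    P=np.stack([(u-K[0,2])/K[0,0]*d,(v-K[1,2])/K[1,1]*d,d],-1)
    W=(P-t)@R; W[d==0]=np.nan
    return W
def atz(f,u,v,z):
    K,R,t=f["intrinsics"],f["R"],f["t"]
    r=R.T@np.array([(u-K[0,2])/K[0,0],(v-K[1,2])/K[1,1],1]); c=-R.T@t
    return c+r*(z-c[2])/r[2]
def proj(f,X):
    c=f["R"]@np.asarray(X,float)+f["t"]; p=f["intrinsics"]@c; return p[:2]/p[2]
E
python3 - <<'E'
from h import *
f=load("top0");g=load("side0")
def crop(f,u0,v0,w,h,s): return cv2.resize(f["frame"][v0:v0+h,u0:u0+w],None,fx=s,fy=s,interpolation=cv2.INTER_CUBIC)
cv2.imwrite("pics/c1.png",np.vstack([crop(f,245,240,120,60,6)]))
cv2.imwrite("pics/c2.png",crop(f,380,190,130,130,4.5))
cv2.imwrite("pics/c3.png",crop(g,300,190,120,100,6))
cv2.imwrite("pics/c4.png",crop(g,350,100,120,110,5))
W=cloud(f)
for n,(u,v) in dict(red=(440,239),blue=(445,285),w1=(461,201),w2=(485,241),w3=(398,276),y=(493,274),jar=(408,194),tin=(175,207),punch=(288,286),fl=(266,265),fr=(341,263)).items():
    p=W[v-3:v+4,u-3:u+4].reshape(-1,3); print(n,np.nanmedian(p,0).round(3),np.nanmax(p[:,2]).round(3))
E
```

```text
red [ 0.521 -0.3    0.151] 0.155
blue [ 0.428 -0.299  0.15 ] 0.154
w1 [ 0.605 -0.358  0.131] 0.136
w2 [ 0.516 -0.396  0.131] 0.136
w3 [ 0.453 -0.211  0.133] 0.136
y [ 0.448 -0.406  0.127] 0.134
jar [ 0.646 -0.262  0.071] 0.074
tin [0.647 0.26  0.061] 0.066
punch [0.446 0.012 0.135] 0.184
fl [0.49  0.055 0.137] 0.141
fr [ 0.486 -0.097  0.136] 0.144
```

View pics/c1.png

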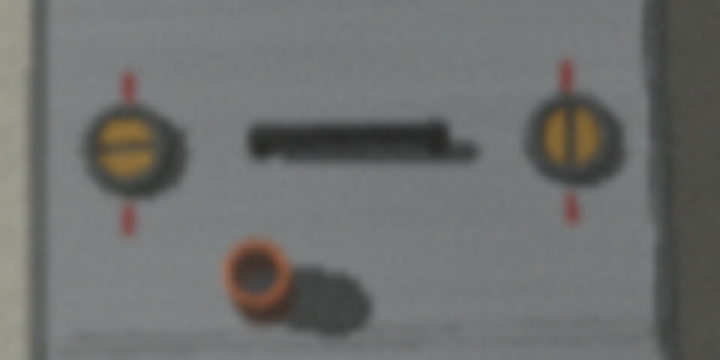

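View pics/c2.png

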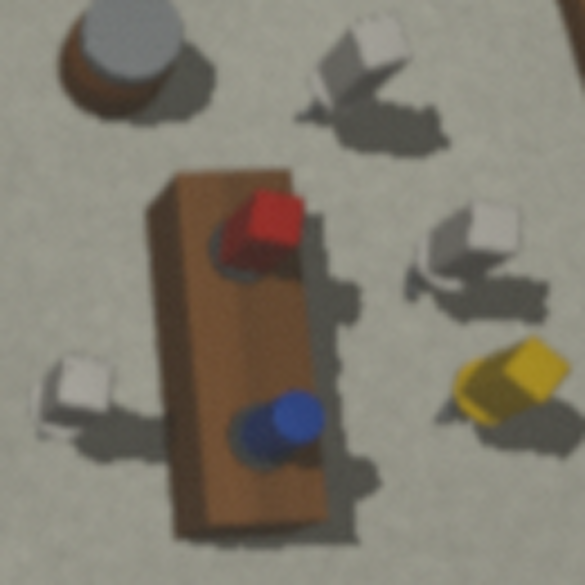

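View pics/c3.png

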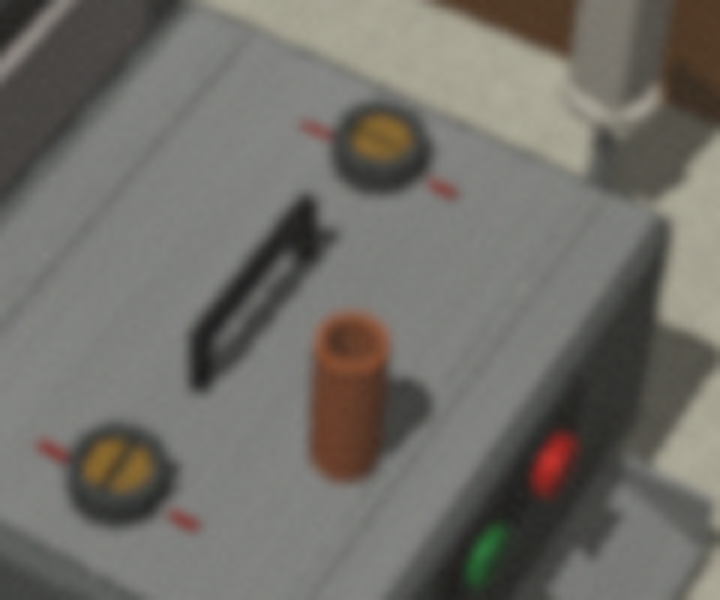

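View pics/c4.png

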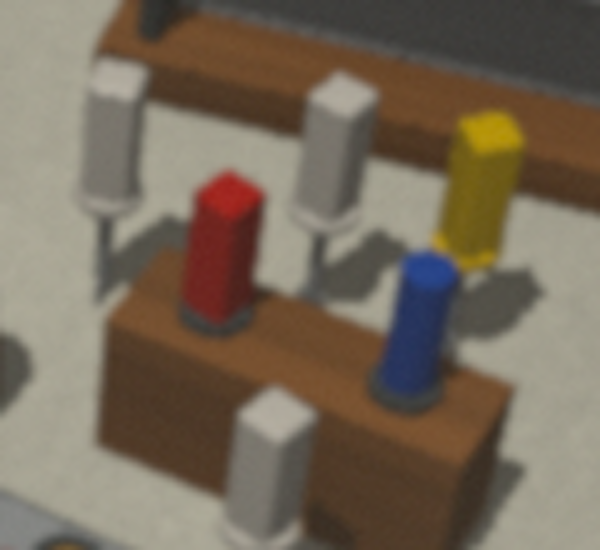

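The red handle at side crop (225,250) and top crop (272,225) is the square red one in the stand, nearest the jar. The left fastener, top (266,265), has its slot across the marks, so it is the loose one. The right fastener, (341,263), points at the marks and is locked. Next I'll fit the geometry.

```bash
cat >>h.py <<'E'
from scipy.optimize import minimize
def projm(f,X):
    c=X@f["R"].T+f["t"]; p=c@f["intrinsics"].T; return p[:,:2]/p[:,2:]
def boxpts(x,y,z0,z1,yaw,wx,wy):
    c,s=np.cos(yaw),np.sin(yaw); P=[]
    for a in(-.5,.5):
        for b in(-.5,.5):
            for z in(z0,z1): P.append((x+c*a*wx-s*b*wy,y+s*a*wx+c*b*wy,z))
    return np.array(P)
def redmask(f,win):
    u0,v0,u1,v1=win; im=f["frame"][v0:v1,u0:u1].astype(float)
    r=im[...,2]-np.maximum(im[...,0],im[...,1]); return r
S=8
def poly(shape,pts,u0,v0):
    m=np.zeros((shape[0]*S,shape[1]*S),np.uint8)
    q=((pts-[u0,v0]+.5)*S-.5)
    cv2.fillConvexPoly(m,np.round(q*16).astype(np.int32),255,shift=4)
    return m
def down(m,sig=1.0):
    return cv2.GaussianBlur(cv2.resize(m.astype(np.float32)/255,None,fx=1/S,fy=1/S,interpolation=cv2.INTER_AREA),(0,0),sig)
def fit_driver(views,x0,zc=0.118,free_z=False):
    # views: [(f,win)] -> fit x,y,yaw of the red handle against soft red map
    data=[(f,w,redmask(f,w)) for f,w in views]
    def cost(p):
        e=0
        for f,w,r in data:
            z=zc+(p[3] if free_z else 0)
            h=cv2.convexHull(projm(f,boxpts(p[0],p[1],z-.032,z+.032,p[2],.024,.024)).astype(np.float32))[:,0]
            m=down(poly(r.shape,h,w[0],w[1])); 
            rr=np.clip(r,0,None); rr=np.clip(rr/np.percentile(rr[m>.8],50) if (m>.8).any() else rr,0,1)
            e+=((m-rr)**2).sum()
        return e
    return minimize(cost,x0,method="Nelder-Mead",options=dict(initial_simplex=np.vstack([x0]+[np.array(x0)+d for d in np.eye(len(x0))*np.array([.005,.005,.15,.005])[:len(x0)]]),xatol=1e-5,fatol=1e-3,maxiter=400))
def circ(x,y,z,r,n=60):
    a=np.linspace(0,2*np.pi,n,endpoint=False); return np.stack([x+r*np.cos(a),y+r*np.sin(a),0*a+z],-1)
def fit_slot(views,x0):
    D=[]
    for f,w in views:
        im=f["frame"][w[1]:w[3],w[0]:w[2]].astype(float); D.append((f,w,im))
    def cost(p,full=False):
        e=0;out=[]
        for f,w,im in D:
            sh=im.shape[:2]
            col_t=poly(sh,projm(f,circ(p[0],p[1],.139,.015)),*w[:2]); col_b=poly(sh,projm(f,circ(p[0],p[1],.126,.015)),*w[:2])
            colm=cv2.fillConvexPoly(np.zeros_like(col_t),cv2.convexHull(np.vstack([np.argwhere(col_t)[:,::-1],np.argwhere(col_b)[:,::-1]]).astype(np.int32)),255)
            br=cv2.bitwise_and(poly(sh,projm(f,circ(p[0],p[1],.136,.0097)),*w[:2]),poly(sh,projm(f,circ(p[0],p[1],.139,.010)),*w[:2]))
            c,s=np.cos(p[2]),np.sin(p[2])
            sl=np.array([(p[0]+c*a-s*b,p[1]+s*a+c*b,.136) for a,b in((-.012,-.0018),(.012,-.0018),(.012,.0018),(-.012,.0018))])
            slm=poly(sh,projm(f,sl),*w[:2])
            br2=cv2.bitwise_and(br,cv2.bitwise_not(slm)); sl2=cv2.bitwise_and(br,slm)
            A=np.stack([down(colm)-down(br),down(br2),down(sl2),1-down(colm)],-1)
            wt=(down(colm,2)>.05)
            a=A[wt]; b=im[wt]
            x,*_=np.linalg.lstsq(a,b,rcond=None); e+=((a@x-b)**2).sum()
        return e
    return minimize(cost,x0,method="Nelder-Mead",options=dict(initial_simplex=np.vstack([x0]+[np.array(x0)+d for d in np.diag([.002,.002,.1])]),xatol=2e-5,fatol=1,maxiter=300))
E
cat > m.py <<'E'
from h import *
f=load("top0");g=load("side0")
wt=(415,215,465,260); ws=(375,125,415,175)
for v in ([(f,wt)],[(g,ws)],[(f,wt),(g,ws)]):
    r=fit_driver(v,[.521,-.3,0.05]); print("drv",r.x.round(4),np.degrees(r.x[2]).round(1),round(r.fun,2))
for nm,t,s,x0 in(("L",(250,248,284,282),(298,250,342,290),[.49,.055,1.55]),("R",(324,246,360,280),(342,194,384,236),[.486,-.097,0])):
    for v in ([(f,t)],[(g,s)],[(f,t),(g,s)]):
        r=fit_slot(v,x0); print(nm,r.x.round(4),np.degrees(r.x[2]).round(1),round(r.fun))
E
python3 m.py
```

```text
drv [ 0.5269 -0.3031 -0.0177] -1.0 117.26
drv [ 0.5244 -0.3008  0.1872] 10.7 137.01
drv [ 0.526  -0.3026  0.1631] 9.3 271.26
L [0.4915 0.0532 1.6338] 93.6 103522
L [0.49   0.057  1.5477] 88.7 120663
L [0.4907 0.0557 1.5275] 87.5 434902
R [ 0.4868 -0.0957  0.0012] 0.1 84203
R [ 0.4854 -0.0922 -0.0668] -3.8 91262
R [ 0.4862 -0.0942  0.0347] 2.0 305622
```

```bash
cat >>h.py <<'E'
def redmask(f,win):
    u0,v0,u1,v1=win; im=f["frame"][v0:v1,u0:u1].astype(float)
    return np.clip(((im[...,2]-np.maximum(im[...,0],im[...,1]))/(im[...,2]+5)-.25)/.3,0,1)
def fit_driver(views,x0,zc=0.118,free_z=False):
    data=[(f,w,redmask(f,w)) for f,w in views]
    def cost(p):
        e=0
        for f,w,r in data:
            z=zc+(p[3] if free_z else 0)
            h=cv2.convexHull(projm(f,boxpts(p[0],p[1],z-.032,z+.032,p[2],.024,.024)).astype(np.float32))[:,0]
            e+=((down(poly(r.shape,h,w[0],w[1]),.8)-r)**2).sum()
        return e
    return minimize(cost,x0,method="Nelder-Mead",options=dict(initial_simplex=np.vstack([x0]+[np.array(x0)+d for d in np.eye(len(x0))*np.array([.005,.005,.15,.005])[:len(x0)]]),xatol=1e-5,fatol=1e-3,maxiter=400))
E
python3 - <<'E'
from h import *
f=load("top0");g=load("side0")
wt=(415,215,465,260); ws=(375,125,415,175)
for v in ([(f,wt)],[(g,ws)],[(f,wt),(g,ws)]):
  for y in(-.1,.15):
    r=fit_driver(v,[.521,-.3,y]); print("drv",r.x.round(4),np.degrees(r.x[2]).round(1),round(r.fun,2))
# stand top points
W=cloud(f); b=(abs(W[...,2]-.08)<.004)&(W[...,1]<-.24)&(W[...,1]>-.36)&(W[...,0]>.35)&(W[...,0]<.62)
fr=f["frame"].astype(int); b&=(fr[...,2]-fr[...,0]>25)
p=W[b][:,:2].astype(np.float32); print(len(p),cv2.minAreaRect(p))
c=p-p.mean(0); print(p.mean(0),np.linalg.svd(c,full_matrices=False)[2])
b=(abs(W[...,2]-.126)<.004)&(W[...,1]<.2)&(W[...,1]>-.2); p=W[b][:,:2].astype(np.float32);print(cv2.minAreaRect(p))
for f_,w in((f,wt),(g,ws)):
    print((redmask(f_,w)*9).astype(int)[10:36,8:34] if w is wt else '')
E
```

```text
drv [ 0.5259 -0.3028 -0.6562] -37.6 42.09
drv [ 0.5256 -0.3026  0.5295] 30.3 43.73
drv [ 0.5236 -0.3004  0.2302] 13.2 39.17
drv [ 0.5235 -0.3003  0.2441] 14.0 39.22
drv [ 0.5249 -0.3023  0.2571] 14.7 91.48
drv [ 0.5248 -0.3023  0.2479] 14.2 91.4
1389 ((0.47975432872772217, -0.3015235960483551), (0.05749579146504402, 0.1706220656633377), 89.0769271850586)
[ 0.47428232 -0.29679668] [[-0.9998528 -0.0171596]
 [-0.0171596  0.9998528]]
((0.4266193211078644, -0.05560159683227539), (0.6433858871459961, 0.29128342866897583), 14.921907424926758)
[[0 0 0 0 0 0 0 0 0 0 0 0 0 0 0 0 0 0 0 0 0 0 0 0 0 0]
 [0 0 0 0 0 0 0 0 0 0 0 0 0 0 0 0 0 0 0 0 0 0 0 0 0 0]
 [0 0 0 0 0 0 0 0 0 0 0 0 0 0 0 0 0 0 0 0 0 0 0 0 0 0]
 [0 0 0 0 0 0 0 0 0 0 0 0 0 0 0 0 0 0 0 0 0 0 0 0 0 0]
 [0 0 0 0 0 0 0 0 0 0 0 0 0 0 0 0 0 0 0 0 0 0 0 0 0 0]
 [0 0 0 0 0 0 0 0 0 0 0 0 0 0 0 0 0 0 0 0 0 0 0 0 0 0]
 [0 0 0 0 0 0 0 0 0 0 0 0 0 1 2 3 2 1 0 0 0 0 0 0 0 0]
 [0 0 0 0 0 0 0 0 0 0 0 0 1 4 7 7 7 6 5 4 3 0 0 0 0 0]
 [0 0 0 0 0 0 0 0 0 0 0 1 3 7 9 9 9 9 9 9 8 6 2 0 0 0]
 [0 0 0 0 0 0 0 0 0 0 0 2 5 8 9 9 9 9 9 9 9 9 9 6 0 0]
 [0 0 0 
[... 172 characters left out ...]
 2 5 7 7 7 9 9 9 9 9 9 9 9 9 9 9 9 3 0]
 [0 0 0 0 0 0 0 4 6 7 7 8 9 9 9 9 9 9 9 9 9 9 9 9 2 0]
 [0 0 0 0 0 0 0 5 7 7 7 8 9 9 9 9 9 9 9 9 9 9 9 8 0 0]
 [0 0 0 0 0 0 1 5 7 7 7 8 9 9 9 9 9 9 9 9 9 9 9 8 0 0]
 [0 0 0 0 0 0 2 5 7 7 7 7 8 9 9 9 9 9 9 9 9 9 9 7 0 0]
 [0 0 0 0 0 0 3 6 7 6 6 6 6 7 7 8 9 9 9 9 9 9 9 5 0 0]
 [0 0 0 0 0 0 3 6 7 6 6 4 4 3 4 5 5 5 7 7 8 8 6 1 0 0]
 [0 0 0 0 0 0 4 6 7 5 5 4 3 2 3 3 3 3 4 4 4 3 1 0 0 0]
 [0 0 0 0 0 0 4 6 5 5 4 3 3 3 2 3 3 3 3 2 1 0 0 0 0 0]
 [0 0 0 0 0 0 3 5 5 3 2 3 2 3 3 3 3 2 1 1 0 0 0 0 0 0]
 [0 0 0 0 0 0 1 2 2 2 3 2 2 3 3 3 2 2 0 0 0 0 0 0 0 0]
 [0 0 0 0 0 0 0 0 0 0 0 0 0 1 2 2 2 0 0 0 0 0 0 0 0 0]
 [0 0 0 0 0 0 0 0 0 0 0 0 0 0 0 0 0 0 0 0 0 0 0 0 0 0]]
```

```bash
python3 - <<'E'
from h import *
f=load("top0");g=load("side0")
for f_,w in((f,(415,215,465,260)),(g,(375,125,415,175))):
    im=f_["frame"][w[1]:w[3],w[0]:w[2]].astype(float); r=im[...,2]*(redmask(f_,w)>.3)
    print(np.percentile(r[r>0],[5,25,50,75,95]))
    up=cv2.resize(r.astype(np.float32),None,fx=8,fy=8,interpolation=cv2.INTER_CUBIC)
    for th in (130,145,160):
        m=(up>th).astype(np.uint8); n,l,st,_=cv2.connectedComponentsWithStats(m); 
        if n<2: continue
        k=1+st[1:,4].argmax()
        ys,xs=np.nonzero(l==k); pts=np.array([atz(f_,(x+.5)/8-.5+w[0],(y+.5)/8-.5+w[1],.150)[:2] for x,y in zip(xs,ys)])
        R=cv2.minAreaRect((pts*1000).astype(np.float32)); print(th,pts.mean(0).round(4),R)
E
```

```text
[ 70.   90.  109.  142.5 147. ]
130 [ 0.524  -0.3018] ((524.3397827148438, -302.4888000488281), (22.339534759521484, 21.29356575012207), 76.01811981201172)
145 [ 0.5234 -0.2998] ((524.3955078125, -300.7627258300781), (15.24206256866455, 15.924534797668457), 78.72343444824219)
160 [ 0.5303 -0.3118] ((530.2503051757812, -311.8050537109375), (1.0125951766967773, 1.0767368078231812), 83.24678039550781)
[ 77.  93. 110. 114. 160.]
130 [ 0.522  -0.2977] ((522.4030151367188, -296.2557067871094), (28.35672950744629, 22.35312843322754), 76.16686248779297)
145 [ 0.5223 -0.2989] ((522.7232055664062, -299.1125183105469), (22.453750610351562, 19.922266006469727), 75.67559814453125)
160 [ 0.5219 -0.298 ] ((522.369140625, -300.0588684082031), (18.747495651245117, 11.820507049560547), 82.54863739013672)
```

```bash
python3 - <<'E'
from h import *
f=load("top0");g=load("side0")
# corners of the top face: quadrilateral approx + 3-colour render fit (top, two side faces)
def fitc(f,w,x0,zc=.118):
    im=f["frame"][w[1]:w[3],w[0]:w[2]].astype(float); cam=-f["R"].T@f["t"]
    def cost(p,ret=False):
        x,y,yaw=p; B=boxpts(x,y,zc-.032,zc+.032,yaw,.024,.024)
        A=[]; tot=0
        top=poly(im.shape[:2],cv2.convexHull(projm(f,B[1::2]).astype(np.float32))[:,0],*w[:2])
        A.append(down(top,.9))
        for k in range(4):
            a=yaw+k*np.pi/2; n=np.array([np.cos(a),np.sin(a)])
            if n@(cam[:2]-[x,y]-n*.012)<=0: continue
            t=np.array([-n[1],n[0]])
            q=np.array([[*(np.array([x,y])+n*.012+s*t*.012),z] for s,z in((-1,zc-.032),(1,zc-.032),(1,zc+.032),(-1,zc+.032))])
            A.append(down(poly(im.shape[:2],projm(f,q),*w[:2]),.9))
        ds=cv2.convexHull(projm(f,np.vstack([circ(x,y,.080,.0165),circ(x,y,.086,.0165)])).astype(np.float32))[:,0]
        hull=sum(A); d=np.clip(down(poly(im.shape[:2],ds,*w[:2]),.9)-hull,0,1); A.append(d)
        A.append(1-hull-d); A=np.stack(A,-1)
        wt=cv2.dilate((hull>.05).astype(np.uint8),np.ones((3,3)))>0
        a=A[wt];b=im[wt]; c,*_=np.linalg.lstsq(a,b,rcond=None)
        return ((a@c-b)**2).sum()
    return min((minimize(cost,[*x0,y],method="Nelder-Mead",options=dict(initial_simplex=[[*x0,y],[x0[0]+.003,x0[1],y],[x0[0],x0[1]+.003,y],[*x0,y+.12]],xatol=1e-5,fatol=1,maxiter=300)) for y in(-.5,-.2,.0,.25)),key=lambda r:r.fun)
for f_,w in((f,(415,215,465,260)),(g,(370,120,420,180))):
    r=fitc(f_,w,(.5245,-.301)); print(r.x.round(4),np.degrees(r.x[2]),r.fun)
E
```

```text
[ 0.5223 -0.2976  0.2355] 13.49167520884769 175845.79900851662
[ 0.5187 -0.2881  0.3572] 20.468826598710404 574391.7965524208
```

```bash
python3 - <<'E'
from h import *
f=load("top0");g=load("side0");rows=[]
for f_,(u0,v0) in((f,(418,218)),(g,(372,126))):
    row=[]
    for yaw in(None,-13,13):
        c=cv2.resize(f_["frame"][v0:v0+48,u0:u0+48],(264,264),interpolation=cv2.INTER_CUBIC); s=264/48
        if yaw is not None:
            B=boxpts(.5245,-.3015,.086,.150,np.radians(yaw),.024,.024); q=((projm(f_,B)-[u0,v0]+.5)*s-.5)
            for i in range(8):
                for j in(1,2,4):
                    if not i&j: cv2.line(c,tuple(np.round(q[i]).astype(int).tolist()),tuple(np.round(q[i|j]).astype(int).tolist()),(0,255,0),1)
        row.append(c)
    rows.append(np.hstack(row))
cv2.imwrite("pics/ov1.png",np.vstack(rows))
E
```

```text
(no output)
```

View pics/ov1.png

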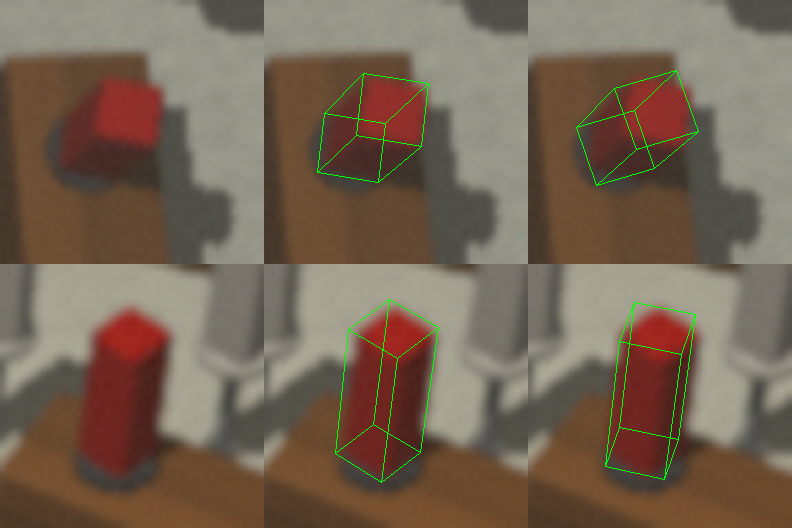

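```bash
cat >>h.py <<'E'
from scipy.spatial.transform import Rotation as Ro
def rel(s,pos,yaw):
    R=Ro.from_euler("xyz",s["orientation"],degrees=True).as_matrix()
    d=R.T@(np.array(pos)-s["ee_pos"])*100
    y=np.degrees(np.arctan2(R[1,0],R[0,0])); t=-((yaw-y+180)%360-180)
    return d.round(2),round(t,2),round(y,2)
E
python3 -c "
from h import *;from bench import *
s=get_state();print(rel(s,[.5235,-.3015,.26],-13))"
```

```text
(array([-72.38,  -5.43, -59.59]), np.float64(82.5), np.float64(69.5))
```

Emit:
{"name": "drive_tool", "arguments": {
  "moves": [
    {"grip":9.4,"x":0,"y":-5.5,"z":0,"turn":0},
    {"grip":6,"x":0,"y":-9,"z":0,"turn":0},
    {"grip":6,"x":-72.4,"y":-9,"z":-59.6,"turn":82.5},
    {"grip":6,"x":-72.4,"y":-9,"z":-59.6,"turn":82.5},
    {"grip":6,"x":-72.4,"y":-9,"z":-59.6,"turn":82.5},
    {"grip":6,"x":-72.4,"y":-9,"z":-59.6,"turn":82.5},
    {"grip":6,"x":-72.4,"y":-9,"z":-59.6,"turn":82.5},
    {"grip":6,"x":-72.4,"y":-9,"z":-59.6,"turn":82.5},
    {"grip":6,"x":-72.4,"y":-9,"z":-59.6,"turn":82.5},
    {"grip":6,"x":-72.4,"y":-9,"z":-59.6,"turn":82.5},
    {"grip":6,"x":-72.4,"y":-9,"z":-59.6,"turn":82.5},
    {"grip":6,"x":-72.4,"y":-9,"z":-59.6,"turn":82.5},
    {"grip":6,"x":-72.4,"y":-9,"z":-59.6,"turn":82.5},
    {"grip":6,"x":-72.4,"y":-9,"z":-59.6,"turn":82.5},
    {"grip":6,"x":-72.4,"y":-9,"z":-59.6,"turn":82.5},
    {"grip":6,"x":-72.4,"y":-9,"z":-59.6,"turn":82.5},
    {"grip":6,"x":-72.4,"y":-9,"z":-59.6,"turn":82.5},
    {"grip":6,"x":-72.4,"y":-9,"z":-59.6,"turn":82.5}
  ]
}}

```text
t: 2.35
ee_pos: [0.5222, -0.3066, 0.2942]
orientation: [-90.2, 0.2, -13.4]
ft_force: [0.3, 0.8, -0.4]
gripper_width: 0.64
```

```bash
cat > snap.py <<'E'
import sys
from h import *; from bench import *
n=sys.argv[1]
for c in("side","top"):
    f=grab_frame(c); pickle.dump(f,open(f"{c}{n}.pkl","wb"))
s=get_state(); pickle.dump(s,open(f"s{n}.pkl","wb"))
print({k:np.round(s[k],4).tolist() for k in("t","joint_pos","ee_pos","orientation","ft_force","wrist_torque","gripper_width")})
def crop(c,u,v,w,h,k):
    f=load(c+n)["frame"][max(v,0):v+h,max(u,0):u+w]; return cv2.resize(f,(int(w*k),int(h*k)),interpolation=cv2.INTER_CUBIC)
a=[int(x) for x in sys.argv[2].split(",")]; b=[int(x) for x in sys.argv[3].split(",")]
A=crop("side",*a,400/a[2]);B=crop("top",*b,400/b[2]); h=min(len(A),len(B)); cv2.imwrite(f"pics/v{n}.png",np.hstack([A[:h],B[:h]]))
E
python3 snap.py 1 340,40,140,180 380,180,140,140; python3 -c "
from h import *
print(rel(pickle.load(open('s1.pkl','rb')),[.5235,-.3015,.2],-13))"
```

```text
{'t': 2.45, 'joint_pos': [-10.2336, 24.1062, 51.0474, 90.3795, -19.0948, 74.7912, 30.349], 'ee_pos': [0.523, -0.3022, 0.295], 'orientation': [-90.0899, 0.0852, -13.0897], 'ft_force': [0.0409, 0.3222, -0.1703], 'wrist_torque': [-0.0517, 0.0563, 0.0656], 'gripper_width': 0.6392}
(array([0.04, 9.5 , 0.09]), np.float64(-0.09), np.float64(-13.09))
```

View pics/v1.png

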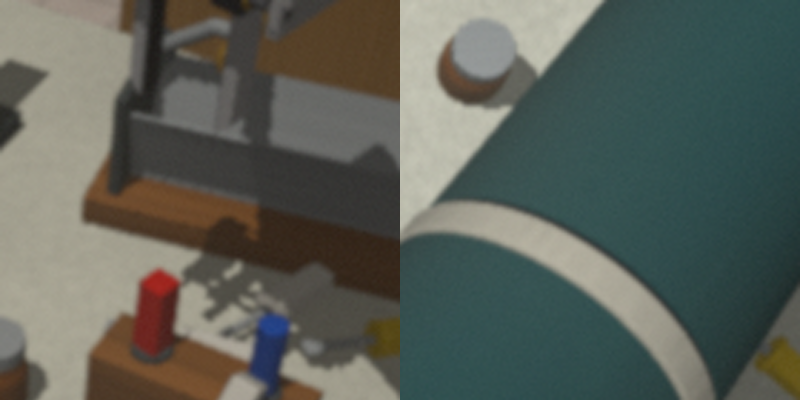

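```bash
python3 - <<'E'
from h import *
g=load("side1");s=pickle.load(open("s1.pkl","rb"));print(proj(g,s["ee_pos"]));cv2.imwrite("pics/side1.png",g["frame"])
E
```

```text
[403.38634877  77.46408422]
```

View pics/side1.png

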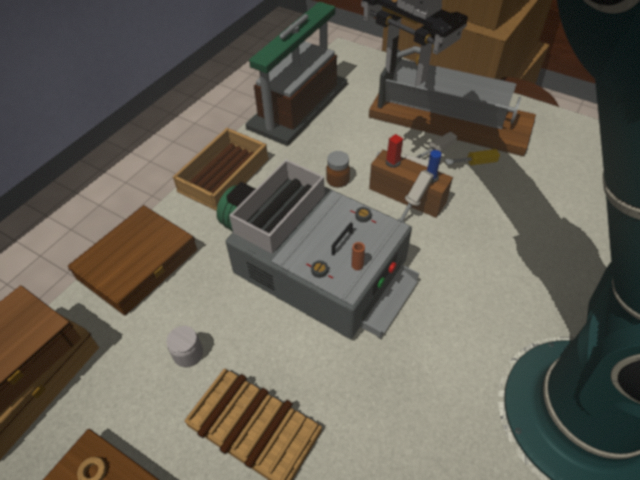

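```bash
python3 - <<'E'
from h import *
g=load("side1");W=cloud(g)
for u,v in((418,190),(422,182),(428,175),(410,205),(394,147),(434,160)): print(u,v,W[v,u].round(3))
b=(W[...,2]>.085)&(W[...,0]>.37)&(W[...,0]<.6)&(W[...,1]<-.22)&(W[...,1]>-.4)&(W[...,2]<.2)
im=g["frame"].copy(); cv2.imwrite("pics/d1.png",cv2.resize(im[120:220,360:510],None,fx=5,fy=5,interpolation=cv2.INTER_CUBIC))
# heights map
H=np.full((24,20),np.nan)
for p in W[b]:
    i=int((p[0]-.36)/.01);j=int((-.2-p[1])/.01)
    if 0<=i<24 and 0<=j<20: H[i,j]=np.nanmax([H[i,j],p[2]*1000])
print("rows x from .36, cols y from -.2 down"); 
for i in range(24): print(round(.36+.01*i,2),' '.join('  .' if np.isnan(h) else f'{h:3.0f}' for h in H[i]))
E
```

```text
418 190 [ 0.438 -0.248  0.085]
422 182 [ 0.436 -0.259  0.101]
428 175 [ 0.428 -0.266  0.119]
410 205 [ 0.444 -0.233  0.05 ]
394 147 [ 0.519 -0.288  0.136]
434 160 [ 0.43  -0.291  0.139]
rows x from .36, cols y from -.2 down
0.36   .   .   .   .   .   .   .   .   .   .   .   .   .   .   .   .   .   .   .   .
0.37   .   .   .   .   .   .   .   .   .   .   .   .   .   .   .   .   .   .   .   .
0.38   .   .   .   .   .   .   .   .   .   .   .   .   .   .   .   .   .   .   .   .
0.39   .   .   .   .   .   .   .   .   .   .   .   .   .   .   .   .   .   .   .   .
0.4   .   .   .   .   .   .   .   .   .   .   .   .   .   .   .   .   .   .   .   .
0.41   .   .   .   .   .   .   .   .  86  87  89   .   .   .   .   .   .   .   .   .
0.42   .   .   .   .  90 108 119 113 150 152 152   .   .   .   .   .   .   .   .   .
0.43   .   .   .   .  93 109 119 118 151 154 152   .   .   .   .   .   .   .   .   .
0.44   .   .   .   .  92 111 119 117 155 152 149   .   .   .   .   .   .   .   .   .
0.45   .   .   .   .  90  89   .   .   .   .   .   .   .   .   .   .   .   .   .   .
0.46   .   .   .   .   .   
[... 461 characters left out ...]
   .   .   .   .   .
0.52   .   .   .   .   .   .   .   . 153 153 152 151   .   .   .   .   .   .   .   .
0.53   .   .   .   .   .   .   .   . 144 152 150 148   .   .   .   .   .   .   .   .
0.54   .   .   .   .   .   .   .   .   .   .   .   .   .   .   .   .   .   .   .   .
0.55   .   .   .   .   .   .   .   .   .   .   .   .   .   .   .   .   .   .   .   .
0.56   .   .   .   .   .   .   .   .   .   .   .   .   .   .   .   .   .   .   .   .
0.57   .   .   .   .   .   .   .   .   .   .   .   .   .   .   .   .   .   .   .   .
0.58   .   .   .   .   .   .   .   .   .   .   .   .   .   .   .   .   .   .   .   .
0.59   .   .   .   .   .   .   .   .   .   .   .   .   .   .   .   .   .   .   .   .
```

View pics/d1.png

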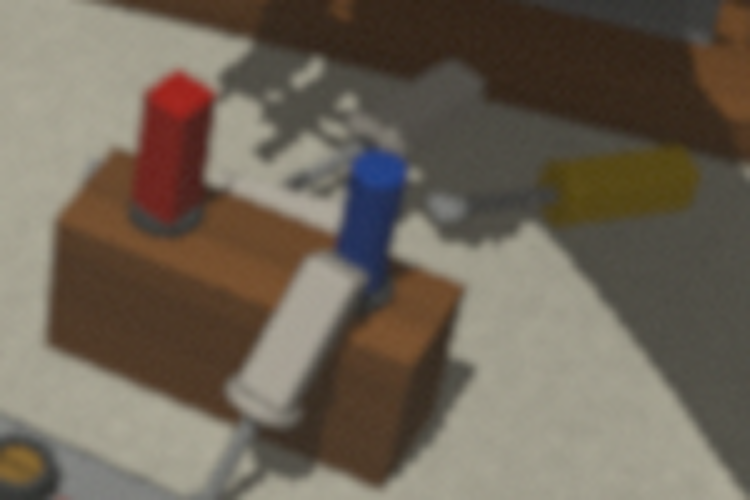

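The lookalikes (white and yellow) have toppled by themselves. One white leans at the blue driver near side (418,190), and the fingers pass clear of it. I'll descend and grip.

Emit:
{"name": "drive_tool", "arguments": {
  "moves": [
    {"grip":6,"x":-0.1,"y":5,"z":0.1,"turn":0},
    {"grip":6,"x":-0.1,"y":10,"z":0.1,"turn":0},
    {"grip":6,"x":-0.1,"y":14,"z":0.1,"turn":0},
    {"grip":6,"x":-0.1,"y":17,"z":0.1,"turn":0},
    {"grip":6,"x":-0.1,"y":19.2,"z":0.1,"turn":0},
    {"grip":6,"x":-0.1,"y":19.2,"z":0.1,"turn":0},
    {"grip":6,"x":-0.1,"y":19.2,"z":0.1,"turn":0}
  ],
  "squeeze": 40
}}

```text
t: 3.32
ee_pos: [0.5226, -0.3012, 0.1043]
orientation: [-90.1, 0.0, -13.1]
ft_force: [-0.7, 0.2, -0.4]
gripper_width: 0.637
```

```bash
python3 snap.py 2 350,90,100,100 380,180,140,140
```

```text
{'t': 3.425, 'joint_pos': [-4.9622, 34.9514, 43.8799, 101.8302, -28.8766, 55.032, 37.7328], 'ee_pos': [0.5225, -0.3013, 0.1042], 'orientation': [-90.0932, -0.0095, -13.0729], 'ft_force': [0.4748, -0.2695, 0.3938], 'wrist_torque': [-0.0576, 0.1338, 0.0113], 'gripper_width': 0.6372}
```

View pics/v2.png

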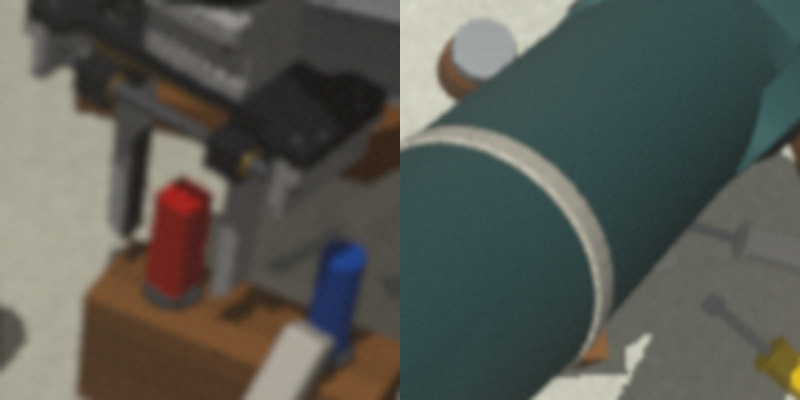

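The handle (crop 180,240) stands between the two fingers. Closing.

Emit:
{"name": "drive_tool", "arguments": {
  "moves": [
    {"grip":3.5,"x":0,"y":0,"z":0,"turn":0},
    {"grip":2.8,"x":0,"y":0,"z":0,"turn":0},
    {"grip":2.0,"x":0,"y":0,"z":0,"turn":0},
    {"grip":1.5,"x":0,"y":0,"z":0,"turn":0},
    {"grip":1.5,"x":0,"y":0,"z":0,"turn":0},
    {"grip":1.5,"x":0,"y":0,"z":0,"turn":0}
  ]
}}

```text
t: 4.18
ee_pos: [0.5226, -0.3014, 0.1042]
orientation: [-90.1, -0.0, -13.1]
ft_force: [0.8, -0.5, 0.8]
gripper_width: 0.251
```

```bash
python3 snap.py 3 350,90,100,100 380,180,140,140
```

```text
{'t': 4.275, 'joint_pos': [-4.9577, 34.9517, 43.8794, 101.8262, -28.8743, 55.0301, 37.7302], 'ee_pos': [0.5226, -0.3014, 0.1042], 'orientation': [-90.0969, -0.0129, -13.0765], 'ft_force': [0.1082, -0.6551, -0.3975], 'wrist_torque': [-0.0905, -0.0613, 0.0009], 'gripper_width': 0.2539}
```

View pics/v3.png

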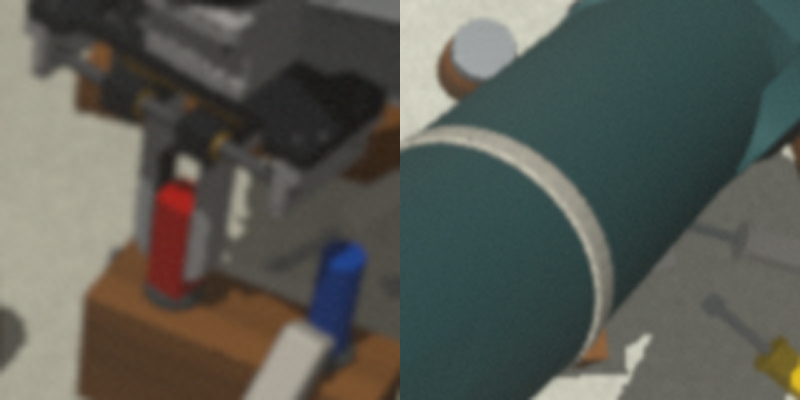

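Gripped: the opening is 23.7 mm, matching the handle. Lifting.

Emit:
{"name": "drive_tool", "arguments": {
  "moves": [
    {"grip":1.5,"x":0,"y":-2,"z":0,"turn":0},
    {"grip":1.5,"x":0,"y":-5,"z":0,"turn":0},
    {"grip":1.5,"x":0,"y":-9,"z":0,"turn":0},
    {"grip":1.5,"x":0,"y":-13,"z":0,"turn":0},
    {"grip":1.5,"x":0,"y":-17,"z":0,"turn":0},
    {"grip":1.5,"x":0,"y":-18.5,"z":0,"turn":0},
    {"grip":1.5,"x":0,"y":-18.5,"z":0,"turn":0}
  ]
}}

```text
t: 5.15
ee_pos: [0.5227, -0.3011, 0.2899]
orientation: [-90.1, -0.1, -13.1]
ft_force: [0.6, 0.4, -1.5]
gripper_width: 0.251
```

```bash
python3 snap.py 4 350,30,120,120 380,180,140,140; python3 -c "
from h import *
s=pickle.load(open('s4.pkl','rb'))
print(rel(s,[.4905,.055,.286],90),rel(s,[.4905,.055,.286],0))"
```

```text
{'t': 5.25, 'joint_pos': [-10.4725, 24.2548, 51.1257, 91.1665, -19.3383, 73.9775, 30.515], 'ee_pos': [0.5222, -0.3007, 0.2882], 'orientation': [-90.0723, 0.0643, -13.0713], 'ft_force': [0.6751, -0.052, -2.126], 'wrist_torque': [0.0034, 0.0963, -0.0259], 'gripper_width': 0.2553}
(array([-11.14,   0.19,  33.93]), np.float64(-103.07), np.float64(-13.07)) (array([-11.14,   0.19,  33.93]), np.float64(-13.07), np.float64(-13.07))
```

View pics/v4.png

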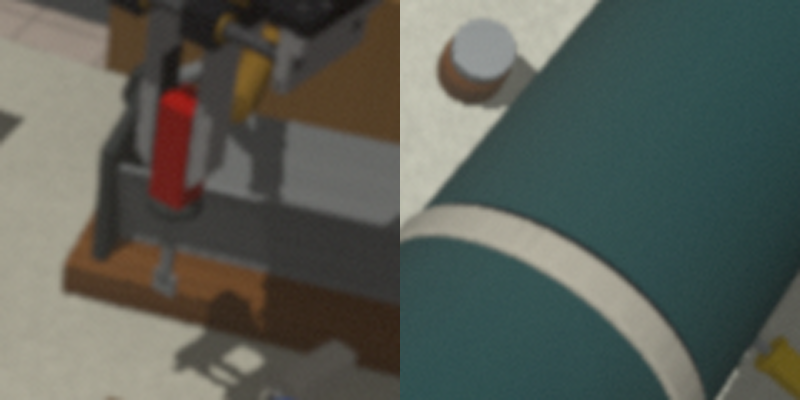

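```bash
python3 - <<'E'
from h import *
g=load("side4"); s=pickle.load(open("s4.pkl","rb")); e=np.array(s["ee_pos"])
out=[]
for yaw in(None,-13,77):
    c=cv2.resize(g["frame"][85:125,380:420],(260,260),interpolation=cv2.INTER_CUBIC)
    if yaw is not None:
        B=boxpts(e[0],e[1],e[2]-.0862,e[2]-.0722,np.radians(yaw),.016,.0025); q=(projm(g,B)-[380,85]+.5)*6.5-.5
        for i in range(8):
            for j in(1,2,4):
                if not i&j: cv2.line(c,tuple(np.round(q[i]).astype(int).tolist()),tuple(np.round(q[i|j]).astype(int).tolist()),(0,255,0),1)
    out.append(c)
cv2.imwrite("pics/bl4.png",np.hstack(out))
E
```

```text
(no output)
```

View pics/bl4.png

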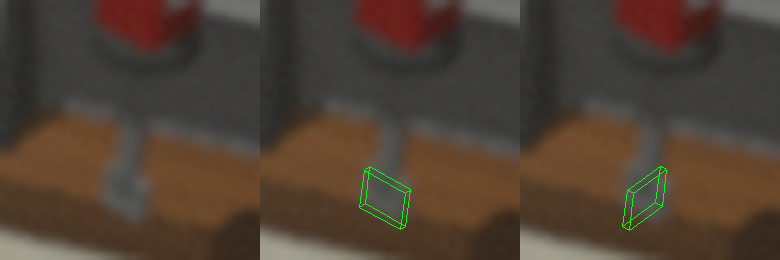

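The blade's lower edge slopes down-right (pixel 399,116), matching the left overlay, so it lies along the jaw axis (yaw -13). I need gripper yaw of about 90 at the loose slot, so I'll move over it.

Emit:
{"name": "drive_tool", "arguments": {
  "moves": [
    {"grip":1.5,"x":-3,"y":0,"z":5,"turn":-10},
    {"grip":1.5,"x":-11.1,"y":0,"z":33.9,"turn":-103},
    {"grip":1.5,"x":-11.1,"y":0,"z":33.9,"turn":-103},
    {"grip":1.5,"x":-11.1,"y":0,"z":33.9,"turn":-103},
    {"grip":1.5,"x":-11.1,"y":0,"z":33.9,"turn":-103},
    {"grip":1.5,"x":-11.1,"y":0,"z":33.9,"turn":-103},
    {"grip":1.5,"x":-11.1,"y":0,"z":33.9,"turn":-103},
    {"grip":1.5,"x":-11.1,"y":0,"z":33.9,"turn":-103},
    {"grip":1.5,"x":-11.1,"y":0,"z":33.9,"turn":-103},
    {"grip":1.5,"x":-11.1,"y":0,"z":33.9,"turn":-103},
    {"grip":1.5,"x":-11.1,"y":0,"z":33.9,"turn":-103},
    {"grip":1.5,"x":-11.1,"y":0,"z":33.9,"turn":-103},
    {"grip":1.5,"x":-11.1,"y":0,"z":33.9,"turn":-103},
    {"grip":1.5,"x":-11.1,"y":0,"z":33.9,"turn":-103},
    {"grip":1.5,"x":-11.1,"y":0,"z":33.9,"turn":-103}
  ]
}}

```text
t: 7.12
ee_pos: [0.4908, 0.0547, 0.2879]
orientation: [-89.9, 0.1, 89.9]
ft_force: [-0.2, -0.3, -1.8]
gripper_width: 0.255
```

```bash
python3 snap.py 5 260,150,160,150 210,160,160,150; python3 -c "
from h import *
s=pickle.load(open('s5.pkl','rb'))
print(rel(s,[.4905,.055,.24],90))"
```

```text
{'t': 7.225, 'joint_pos': [-38.8078, 6.3968, 31.5055, 105.4135, -3.5251, 69.2436, 83.7092], 'ee_pos': [0.4908, 0.0547, 0.2879], 'orientation': [-89.9252, 0.052, 89.9153], 'ft_force': [0.9834, -0.6669, -1.3614], 'wrist_torque': [0.0044, 0.036, 0.0032], 'gripper_width': 0.2505}
(array([0.04, 4.79, 0.02]), np.float64(-0.08), np.float64(89.92))
```

View pics/v5.png

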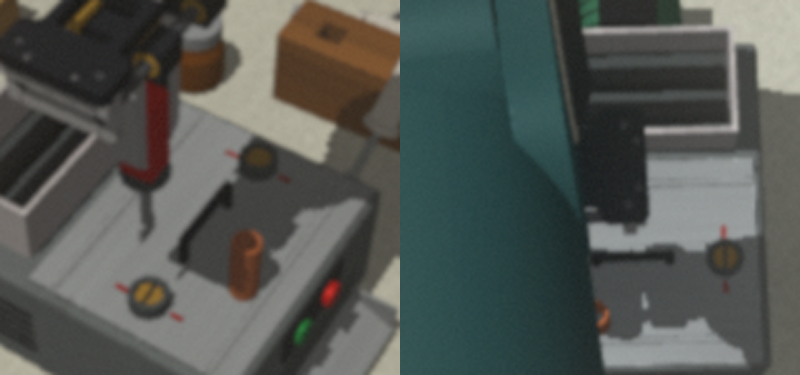

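Emit:
{"name": "drive_tool", "arguments": {
  "moves": [
    {"grip":1.5,"x":0,"y":2,"z":0,"turn":0},
    {"grip":1.5,"x":0,"y":4,"z":0,"turn":0},
    {"grip":1.5,"x":0,"y":4.9,"z":0,"turn":0},
    {"grip":1.5,"x":0,"y":4.9,"z":0,"turn":0},
    {"grip":1.5,"x":0,"y":4.9,"z":0,"turn":0}
  ]
}}

```text
t: 7.85
ee_pos: [0.491, 0.0547, 0.2395]
orientation: [-90.0, 0.0, 89.9]
ft_force: [-0.1, 0.3, -0.8]
gripper_width: 0.254
```

```bash
python3 snap.py 6 260,180,120,115 210,160,160,150; python3 - <<'E'
from h import *
g=load("side6"); s=pickle.load(open("s6.pkl","rb")); e=np.array(s["ee_pos"]); yaw=np.radians(s["orientation"][2])
tz=e[2]-.0862
print("tip",e[:2],tz)
k=8;u0,v0=295,225
c=cv2.resize(g["frame"][v0:v0+60,u0:u0+50],None,fx=k,fy=k,interpolation=cv2.INTER_CUBIC);c0=c.copy()
def dl(q,col):
    q=((q-[u0,v0]+.5)*k-.5); cv2.polylines(c,[np.round(q).astype(int)],True,col,1)
B=boxpts(e[0],e[1],tz,tz+.014,yaw,.016,.0025)
dl(cv2.convexHull(projm(g,B).astype(np.float32))[:,0],(0,255,0))
dl(projm(g,circ(e[0],e[1],tz+.062,.0165)),(255,255,0))
for cc,col in(((.49,.057),(255,0,255)),):
    dl(projm(g,circ(*cc,.139,.015)),col)
cv2.imwrite("pics/b6.png",np.hstack([c0,c]))
E
```

```text
{'t': 7.95, 'joint_pos': [-38.069, 9.138, 31.4262, 109.2034, -5.2907, 63.1133, 85.3484], 'ee_pos': [0.491, 0.0547, 0.2395], 'orientation': [-89.9709, 0.0363, 89.9152], 'ft_force': [0.8579, -0.3304, -1.9259], 'wrist_torque': [0.0614, -0.0081, 0.0123], 'gripper_width': 0.2538}
tip [0.49102123 0.0546647 ] 0.15327674636225577
```

View pics/b6.png

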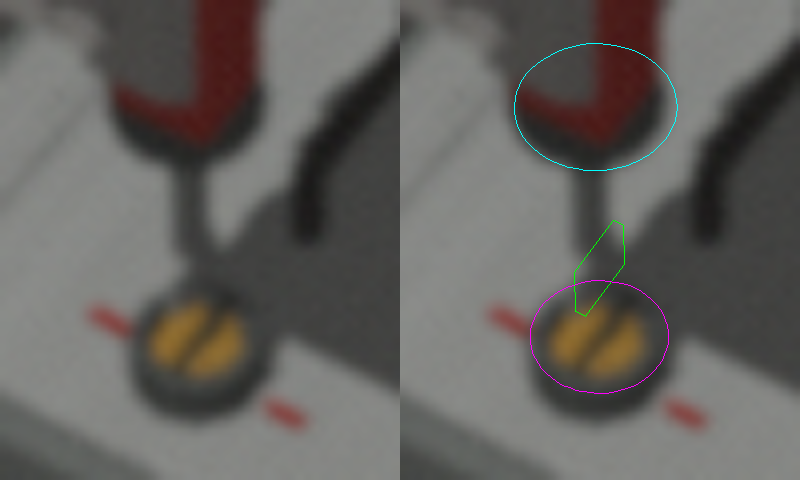

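```bash
python3 - <<'E'
from h import *
g=load("side6"); s=pickle.load(open("s6.pkl","rb")); e=np.array(s["ee_pos"]); tz=e[2]-.0862
gr=g["frame"].astype(float).mean(2)
for v in range(245,262): print(v,gr[v,310:332].round().astype(int))
for dz in(.014,.03,.045,.06): print(dz,projm(g,np.array([[e[0],e[1],tz+dz]])).round(2), [projm(g,np.array([[e[0]+a*.852*.004/.9996,e[1]+a*.523*.004,tz+dz]])).round(2)[0,0] for a in(-1,1)])
# slot refit, side, old & new
for n in("0","6"):
    r=fit_slot([(load("side"+n),(298,258 if n=="6" else 250,342,290))],[.49,.057,1.55]); print(n,r.x.round(4),np.degrees(r.x[2]))
r=fit_slot([(load("side4"),(298,250,342,290))],[.49,.057,1.55]); print(r.x.round(4),np.degrees(r.x[2]))
E
```

```text
245 [134 127 115 104  94  79  60  47  43  46  53  75  91 105 117 127 131 133
 134 131 123  97]
246 [136 134 131 127 122 108  82  59  54  52  70  97 117 124 130 132 134 133
 133 130 120  88]
247 [135 136 135 134 132 121  93  69  60  61  81 110 127 133 133 135 134 132
 130 126 111  78]
248 [135 134 135 133 134 123  99  74  62  63  82 112 130 133 134 134 133 128
 121 108  91  63]
249 [137 134 131 133 130 123  98  75  63  62  82 113 129 135 134 133 127 116
  97  84  70  48]
250 [137 135 134 132 131 124 100  76  62  63  82 113 131 134 132 127 116  95
  77  67  61  45]
251 [136 131 133 131 132 123 101  76  63  65  81 114 131 135 130 116  96  77
  66  65  59  46]
252 [133 133 131 131 131 124 103  76  64  62  80 108 127 133 124 103  80  66
  64  63  57  46]
253 [133 132 132 132 133 124 103  76  64  62  74 100 121 127 113  90  72  65
  64  66  60  47]
254 [131 131 134 132 131 124 103  77  63  61  68  85 108 111  96  75  67  64
  64  66  61  50]
255 [132 132 132 132 132 127 104  81  66  62  64  75  91  91  76  67  64  64
  65  65  61  57]
256 [133 132 133 132 133 128 112  90  72  64  62  65  7
[... 198 characters left out ...]
6  66  66  65
  65  65  65  66]
259 [132 132 134 134 134 131 119 102  80  65  60  60  62  62  63  65  66  63
  63  65  66  65]
260 [132 133 133 132 129 123 106  85  68  61  57  55  56  58  62  64  65  66
  65  65  65  64]
261 [133 134 130 124 116 105  92  77  66  62  58  54  50  50  55  59  63  65
  65  66  65  65]
0.014 [[319.39 255.58]] [np.float64(321.76), np.float64(317.03)]
0.03 [[319.26 249.82]] [np.float64(321.66), np.float64(316.86)]
0.045 [[319.13 244.27]] [np.float64(321.56), np.float64(316.7)]
0.06 [[319.   238.57]] [np.float64(321.46), np.float64(316.54)]
0 [0.49   0.057  1.6329] 93.55914578986055
6 [0.4901 0.0551 1.5797] 90.50902486134599
[0.49   0.057  1.6371] 93.79933262050852
```

```bash
cat >>h.py <<'E'
def fit_disc(f,w,e,tz,excl=None,zfree=False,tip=.062):
    """shift (dx,dy) of driver axis from e (xy) seen in camera f; uses disc + shank against plate"""
    im=f["frame"][w[1]:w[3],w[0]:w[2]].astype(float).mean(2); sh=im.shape
    ok=np.ones(sh,bool) if excl is None else excl
    def cost(p):
        x,y=e[0]+p[0],e[1]+p[1]
        d=cv2.convexHull(projm(f,np.vstack([circ(x,y,tz+.062,.0165),circ(x,y,tz+.068,.0165)])).astype(np.float32))[:,0]
        s=cv2.convexHull(projm(f,np.vstack([circ(x,y,tz+.0145,.004),circ(x,y,tz+.062,.004)])).astype(np.float32))[:,0]
        D=poly(sh,d,*w[:2]); Sh=cv2.bitwise_and(poly(sh,s,*w[:2]),cv2.bitwise_not(D))
        D=down(D);Sh=down(Sh); A=np.stack([D,Sh,1-D-Sh],-1)[ok]; b=im[ok]
        c,*_=np.linalg.lstsq(A,b,rcond=None); return ((A@c-b)**2).sum()
    return minimize(cost,[0,0],method="Nelder-Mead",options=dict(initial_simplex=[[0,0],[.003,0],[0,.003]],xatol=1e-5,fatol=.5))
E
python3 - <<'E'
from h import *
g=load("side6"); s=pickle.load(open("s6.pkl","rb")); e=np.array(s["ee_pos"]); tz=e[2]-.0862
w=(304,238,330,253)
im=g["frame"][w[1]:w[3],w[0]:w[2]].astype(int)
red=(im[...,2]-im[...,1]>8).astype(np.uint8); gr=im.mean(2)
print(gr.astype(int))
ok=cv2.dilate(red,np.ones((3,3)))==0
v,u=np.mgrid[w[1]:w[3],w[0]:w[2]]
ok&=(u<325)&~((u>322)&(v>249))&(u>306)&~((v<242)&(u<312)&(gr<90)&(gr>70))
print(ok.astype(int))
for dz in(-.002,0,.002):
    r=fit_disc(g,w,e,tz+dz,ok); print(dz,r.x.round(5),r.fun,ok.sum())
E
```

```text
[[122 120 123 115  90  57  43  41  45  47  51  51  52  51  52  49  45  43
   42  41  39  40  42  65 100 124]
 [121 124 127 120  95  64  43  42  40  42  43  44  45  47  43  47  42  41
   40  42  39  38  43  70 104 126]
 [123 129 130 128 109  76  48  39  39  39  39  41  41  44  41  42  45  41
   41  41  38  38  48  79 113 129]
 [126 131 132 131 121  93  61  43  40  39  40  40  43  42  44  41  42  42
   41  38  39  43  68  96 120 131]
 [128 133 134 133 127 109  83  58  44  39  40  37  38  40  41  43  41  42
   40  40  44  63  89 113 128 133]
 [133 133 133 135 131 123 104  82  62  48  42  39  38  40  39  41  40  42
   42  51  63  87 110 127 133 133]
 [134 134 133 133 133 130 126 109  88  71  58  52  44  40  38  39  41  51
   62  73  94 110 124 131 134 134]
 [136 133 133 132 133 134 134 126 115 104  94  79  60  46  43  45  53  74
   90 105 117 127 131 132 134 131]
 [133 133 133 134 135 135 135 134 131 127 122 107  82  58  54  52  70  97
  116 124 130 132 134 133 133 129]
 [134 133 133 134 136 135 135 136 135 134 131 120  93  68  60  60  81 109
  126 132 133 135 134 132 130 125]
 [133 133 
[... 803 characters left out ...]
 0 0 0]
 [0 0 0 1 1 1 1 1 1 1 1 1 0 0 0 0 0 0 0 0 1 0 0 0 0 0]
 [0 0 0 1 1 1 1 1 1 1 1 1 1 1 0 0 0 0 1 1 1 0 0 0 0 0]
 [0 0 0 1 1 1 1 1 1 1 1 1 1 1 1 1 1 1 1 1 1 0 0 0 0 0]
 [0 0 0 1 1 1 1 1 1 1 1 1 1 1 1 1 1 1 1 1 1 0 0 0 0 0]
 [0 0 0 1 1 1 1 1 1 1 1 1 1 1 1 1 1 1 1 1 1 0 0 0 0 0]
 [0 0 0 1 1 1 1 1 1 1 1 1 1 1 1 1 1 1 1 1 1 0 0 0 0 0]
 [0 0 0 1 1 1 1 1 1 1 1 1 1 1 1 1 1 1 1 1 1 0 0 0 0 0]
 [0 0 0 1 1 1 1 1 1 1 1 1 1 1 1 1 1 1 1 0 0 0 0 0 0 0]
 [0 0 0 1 1 1 1 1 1 1 1 1 1 1 1 1 1 1 1 0 0 0 0 0 0 0]
 [0 0 0 1 1 1 1 1 1 1 1 1 1 1 1 1 1 1 1 0 0 0 0 0 0 0]]
-0.002 [ 0.00259 -0.00131] 1380.4240496295051 178
0 [1.75e-03 1.00e-05] 1471.9080438999708 178
0.002 [0.00091 0.00135] 1563.9424100388255 178
```

I'll measure the driver's eccentricity in the hand: raise, turn 84° and fit again.

Emit:
{"name": "drive_tool", "arguments": {
  "moves": [
    {"grip":1.5,"x":0,"y":-1.5,"z":0,"turn":10},
    {"grip":1.5,"x":0,"y":-1.5,"z":0,"turn":20},
    {"grip":1.5,"x":0,"y":-1.5,"z":0,"turn":30},
    {"grip":1.5,"x":0,"y":-1.5,"z":0,"turn":40},
    {"grip":1.5,"x":0,"y":-1.5,"z":0,"turn":50},
    {"grip":1.5,"x":0,"y":-1.5,"z":0,"turn":60},
    {"grip":1.5,"x":0,"y":-1.5,"z":0,"turn":70},
    {"grip":1.5,"x":0,"y":-1.5,"z":0,"turn":80},
    {"grip":1.5,"x":0,"y":-1.5,"z":0,"turn":80},
    {"grip":1.5,"x":0,"y":-1.5,"z":0,"turn":80}
  ]
}}

```text
t: 9.2
ee_pos: [0.4911, 0.0548, 0.2547]
orientation: [-90.0, 0.0, 10.2]
ft_force: [-0.0, 0.2, -1.0]
gripper_width: 0.254
```

```bash
python3 snap.py 7 270,190,100,100 210,160,160,150; python3 - <<'E'
from h import *
g=load("side7"); s=pickle.load(open("s7.pkl","rb")); e=np.array(s["ee_pos"]); tz=e[2]-.0862
print(projm(g,np.array([[*e[:2],tz+.062],[*e[:2],tz]])))
print(g["frame"][228:256,304:332].mean(2).astype(int))
E
```

```text
{'t': 9.3, 'joint_pos': [-45.7156, 8.8574, 39.9394, 108.2714, -6.2312, 65.0662, 6.5983], 'ee_pos': [0.4911, 0.0547, 0.2546], 'orientation': [-90.0229, 0.0227, 10.0749], 'ft_force': [-0.1685, -0.8654, -1.0166], 'wrist_torque': [-0.0521, 0.0208, -0.0286], 'gripper_width': 0.2526}
[[318.7993885  231.8703034 ]
 [319.34710842 255.17529935]]
[[131 132 133 131 122 100  72  57  54  56  51  55  58  55  54  53  56  55
   51  57  78  94  99  96  89  83  77  69]
 [131 133 132 130 118  98  72  57  56  54  55  55  57  56  57  57  53  52
   51  57  70  85  85  76  67  65  65  65]
 [132 132 131 127 112  91  68  59  56  56  55  58  55  55  57  54  56  54
   51  51  59  64  62  52  52  61  64  66]
 [132 133 132 125 108  85  68  59  56  56  54  55  55  54  56  56  54  54
   51  46  46  43  44  41  56  75  80  81]
 [131 131 133 127 109  80  66  60  59  59  56  57  54  56  56  54  54  55
   51  47  43  43  39  41  65  93 102 103]
 [132 132 130 126 107  80  66  62  65  65  60  57  58  57  57  55  55  53
   49  45  46  45  45  45  64  94 113 121]
 [131 130 129 123 106  88  69  64  65  64  64  62  63  61  6
[... 1814 characters left out ...]
136 136 137 136 137 136 136 135 134 131 124 119 111  99  90  84  80  88
  116 130 133 134 132 133 130 118  91  57]
 [135 138 138 137 137 136 135 134 132 128 123 108 100  93  88  83  79  89
  112 124 130 133 133 132 132 121  95  59]
 [137 137 137 135 137 135 136 133 133 131 122 107  95  91  87  80  78  89
  102 112 122 130 132 132 131 120  92  59]
 [138 136 137 135 135 134 133 132 131 131 123 108  97  92  87  80  78  87
   91  97 110 125 131 131 128 115  87  55]
 [137 136 137 136 135 133 133 133 133 130 125 112 103  96  94  89  85  86
   89  90 108 123 129 131 126 104  79  53]
 [137 136 136 135 133 134 133 133 133 132 128 123 115 111 105 103  98  94
   90  93 108 124 130 132 126 109  88  65]]
```

View pics/v7.png

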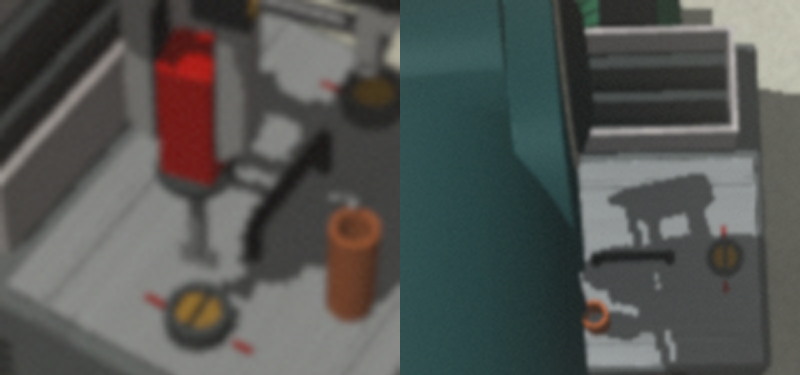

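```bash
python3 - <<'E'
from h import *
g=load("side7"); s=pickle.load(open("s7.pkl","rb")); e=np.array(s["ee_pos"]); tz=e[2]-.0862
w=(304,234,332,246)
v,u=np.mgrid[w[1]:w[3],w[0]:w[2]]
for lim in (0,1):
    ok=((v>=238)|((v>=236)&(u>=310)&(u<322)))&~((v<241)&(u<310)) & (u<329-lim*2)
    r=fit_disc(g,w,e,tz,ok); print(r.x.round(5),r.fun,ok.sum())
# blade overlay for whole-driver check
im=g["frame"]
k=10;u0,v0=300,225
c=cv2.resize(im[v0:v0+40,u0:u0+40],None,fx=k,fy=k,interpolation=cv2.INTER_CUBIC);c0=c.copy()
yaw=np.radians(s["orientation"][2])
for (dx,dy),col in(((0,0),(0,255,0)),(r.x,(255,0,255))):
    for q in(projm(g,boxpts(e[0]+dx,e[1]+dy,tz,tz+.014,yaw,.016,.0025)),projm(g,circ(e[0]+dx,e[1]+dy,tz+.062,.0165)),projm(g,np.vstack([circ(e[0]+dx,e[1]+dy,z,.004) for z in(tz+.014,tz+.062)]))):
        h=cv2.convexHull(q.astype(np.float32))[:,0]; cv2.polylines(c,[np.round((h-[u0,v0]+.5)*k-.5).astype(int)],True,col,1)
cv2.imwrite("pics/b7.png",np.hstack([c0,c]))
E
```

```text
[ 0.00041 -0.00066] 2736.2549276467207 206
[ 0.00042 -0.00067] 2668.159089993853 190
```

View pics/b7.png

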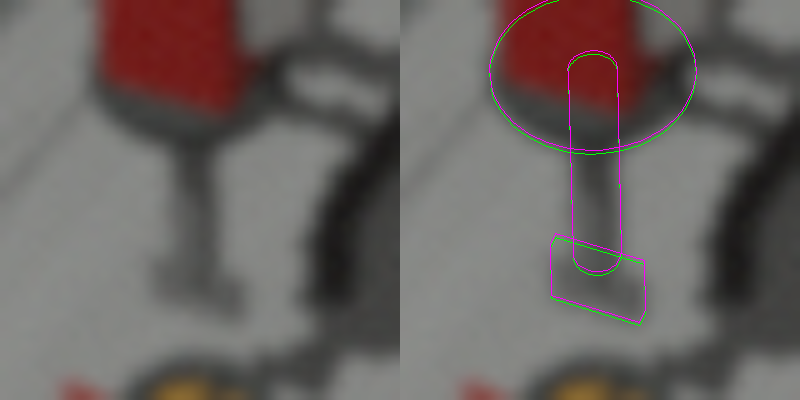

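```bash
python3 -c "
from h import *;from bench import *
print(rel(get_state(),[.4884,.057,.2285],93.6))"
```

```text
(array([-0.22,  2.61,  0.27]), np.float64(-83.53), np.float64(10.07))
```

Emit:
{"name": "drive_tool", "arguments": {
  "moves": [
    {"grip":1.5,"x":-0.1,"y":0,"z":0.1,"turn":-10},
    {"grip":1.5,"x":-0.22,"y":0,"z":0.27,"turn":-20},
    {"grip":1.5,"x":-0.22,"y":0,"z":0.27,"turn":-30},
    {"grip":1.5,"x":-0.22,"y":0,"z":0.27,"turn":-40},
    {"grip":1.5,"x":-0.22,"y":0,"z":0.27,"turn":-50},
    {"grip":1.5,"x":-0.22,"y":0,"z":0.27,"turn":-60},
    {"grip":1.5,"x":-0.22,"y":0,"z":0.27,"turn":-70},
    {"grip":1.5,"x":-0.22,"y":0,"z":0.27,"turn":-80},
    {"grip":1.5,"x":-0.22,"y":0,"z":0.27,"turn":-83.5},
    {"grip":1.5,"x":-0.22,"y":1,"z":0.27,"turn":-83.5},
    {"grip":1.5,"x":-0.22,"y":2,"z":0.27,"turn":-83.5},
    {"grip":1.5,"x":-0.22,"y":2.6,"z":0.27,"turn":-83.5},
    {"grip":1.5,"x":-0.22,"y":2.6,"z":0.27,"turn":-83.5},
    {"grip":1.5,"x":-0.22,"y":2.6,"z":0.27,"turn":-83.5}
  ]
}}

```text
t: 11.05
ee_pos: [0.4885, 0.057, 0.2288]
orientation: [-90.0, 0.0, 93.6]
ft_force: [0.4, -0.0, -0.2]
gripper_width: 0.256
```

```bash
cat > ov.py <<'E'
import sys
from h import *
n=sys.argv[1]; slot=[float(x) for x in sys.argv[2].split(",")]
g=load("side"+n); s=pickle.load(open(f"s{n}.pkl","rb")); e=np.array(s["ee_pos"]); tz=e[2]-.0862; yaw=np.radians(s["orientation"][2])
ax=e[:2]-.0011*np.array([-np.sin(yaw),np.cos(yaw)]); b=np.array([.0004,.0002])
print("axis",ax.round(4),"tip z",tz.round(4))
k=8;u0,v0=295,230
c=cv2.resize(g["frame"][v0:v0+55,u0:u0+50],None,fx=k,fy=k,interpolation=cv2.INTER_CUBIC);c0=c.copy()
def dl(q,col):
    h=cv2.convexHull(q.astype(np.float32))[:,0]; cv2.polylines(c,[np.round((h-[u0,v0]+.5)*k-.5).astype(int)],True,col,1)
x,y=ax+b
dl(projm(g,boxpts(x,y,tz,tz+.014,yaw,.016,.0025)),(0,255,0)); dl(projm(g,circ(x,y,tz+.062,.0165)),(255,255,0))
dl(projm(g,np.vstack([circ(x,y,z,.004) for z in(tz+.014,tz+.062)])),(255,255,0))
X,Y=np.array(slot[:2])+b; dl(projm(g,circ(X,Y,.139,.015)),(255,0,255)); dl(projm(g,circ(X,Y,.139,.010)),(255,0,255)); dl(projm(g,boxpts(X,Y,.1359,.136,slot[2],.0194,.0036)),(0,0,255))
cv2.imwrite(f"pics/o{n}.png",np.hstack([c0,c]))
E
python3 snap.py 8 270,190,100,100 210,160,160,150;python3 ov.py 8 .4896,.0569,1.634
```

```text
{'t': 11.15, 'joint_pos': [-38.0525, 9.5204, 31.1191, 110.2583, -5.5497, 61.6856, 88.9269], 'ee_pos': [0.4886, 0.057, 0.2288], 'orientation': [-89.9996, 0.0198, 93.5719], 'ft_force': [-0.668, -0.1925, -1.1174], 'wrist_torque': [0.0579, 0.0338, 0.0544], 'gripper_width': 0.2521}
axis [0.4897 0.057 ] tip z 0.1426
```

View pics/o8.png

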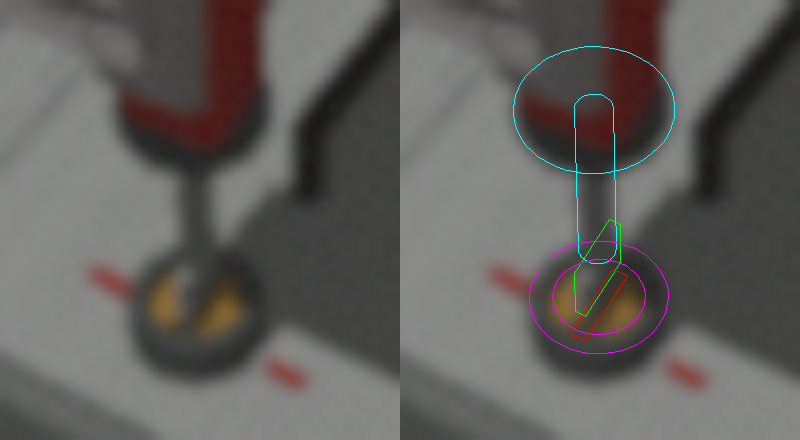

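Emit:
{"name": "drive_tool", "arguments": {
  "moves": [
    {"grip":1.5,"x":0,"y":0.2,"z":0,"turn":0},
    {"grip":1.5,"x":0,"y":0.4,"z":0,"turn":0},
    {"grip":1.5,"x":0,"y":0.5,"z":0,"turn":0},
    {"grip":1.5,"x":0,"y":0.5,"z":0,"turn":0},
    {"grip":1.5,"x":0,"y":0.5,"z":0,"turn":0}
  ]
}}

```text
t: 11.78
ee_pos: [0.4886, 0.0569, 0.2238]
orientation: [-90.0, 0.0, 93.6]
ft_force: [0.8, -0.8, -1.8]
gripper_width: 0.254
```

```bash
cat > st.py <<'E'
from h import *;from bench import *
s=get_state();print({k:np.round(s[k],4).tolist() for k in("t","ee_pos","orientation","ft_force","wrist_torque","gripper_width")},"tipz",round(s["ee_pos"][2]-.0862,4))
E
python3 st.py
```

```text
{'t': 11.775, 'ee_pos': [0.4886, 0.0569, 0.2238], 'orientation': [-90.0009, 0.0217, 93.569], 'ft_force': [0.7704, -0.8125, -1.7864], 'wrist_torque': [-0.0032, 0.0266, -0.0156], 'gripper_width': 0.2538} tipz 0.1376
```

Emit:
{"name": "drive_tool", "arguments": {
  "moves": [
    {"grip":1.5,"x":0,"y":0.1,"z":0,"turn":0},
    {"grip":1.5,"x":0,"y":0.2,"z":0,"turn":0},
    {"grip":1.5,"x":0,"y":0.3,"z":0,"turn":0},
    {"grip":1.5,"x":0,"y":0.3,"z":0,"turn":0},
    {"grip":1.5,"x":0,"y":0.3,"z":0,"turn":0}
  ]
}}

```text
t: 12.4
ee_pos: [0.4887, 0.057, 0.221]
orientation: [-90.0, 0.0, 93.6]
ft_force: [-0.3, 0.0, 2.2]
gripper_width: 0.255
```

```bash
cat > avg.py <<'E'
from h import *;from bench import *
import sys
n=int(sys.argv[1]) if len(sys.argv)>1 else 8
F=[];T=[]
for i in range(n):
    f=grab_frame("side"); s=get_state(); F.append(s["ft_force"]);T.append(s["wrist_torque"])
print("t",s["t"],"pos",np.round(s["ee_pos"],4),"ori",np.round(s["orientation"],2),"tipz",round(s["ee_pos"][2]-.0862,4))
print("F",np.mean(F,0).round(2),"+-",(np.std(F,0)/n**.5).round(2),"T",np.mean(T,0).round(3),"+-",(np.std(T,0)/n**.5).round(3))
E
python3 avg.py 6
```

```text
t 12.7 pos [0.4886 0.057  0.2209] ori [-9.001e+01  2.000e-02  9.357e+01] tipz 0.1347
F [-0.26 -0.1   2.02] +- [0.1  0.26 0.13] T [-0.043  0.073  0.017] +- [0.013 0.015 0.011]
```

Contact is about 3 N at tip z 0.1347, so it rests on the brass head just off the slot. I'll drag it across the slot and watch for the force to drop.

Emit:
{"name": "drive_tool", "arguments": {
  "moves": [
    {"grip":1.5,"x":0,"y":0,"z":0.03,"turn":0},
    {"grip":1.5,"x":0,"y":0,"z":0.06,"turn":0},
    {"grip":1.5,"x":0,"y":0,"z":0.06,"turn":0}
  ]
}}

```text
t: 13.08
ee_pos: [0.4883, 0.0569, 0.221]
orientation: [-90.0, 0.0, 93.6]
ft_force: [3.0, -1.1, 2.2]
gripper_width: 0.254
```

Emit:
{"name": "drive_tool", "arguments": {
  "moves": [
    {"grip":1.5,"x":0,"y":0,"z":0.03,"turn":0},
    {"grip":1.5,"x":0,"y":0,"z":0.06,"turn":0},
    {"grip":1.5,"x":0,"y":0,"z":0.06,"turn":0}
  ]
}}

```text
t: 13.45
ee_pos: [0.4878, 0.0569, 0.2211]
orientation: [-90.1, 0.0, 93.6]
ft_force: [4.5, -0.2, 2.4]
gripper_width: 0.256
```

```bash
python3 avg.py 3
```

```text
t 13.6 pos [0.4878 0.0569 0.2211] ori [-9.006e+01  2.000e-02  9.357e+01] tipz 0.1349
F [ 3.17 -0.03  1.94] +- [0.33 0.4  0.16] T [-0.084 -0.933 -0.048] +- [0.006 0.015 0.026]
```

```bash
python3 snap.py 9 270,190,100,100 210,160,160,150;python3 ov.py 9 .4896,.0569,1.634
```

```text
{'t': 13.7, 'joint_pos': [-37.9506, 9.9094, 31.0654, 110.9393, -5.8258, 60.621, 89.1658], 'ee_pos': [0.4878, 0.0569, 0.2211], 'orientation': [-90.057, 0.0166, 93.5698], 'ft_force': [2.2532, -0.1712, 2.8515], 'wrist_torque': [-0.091, -0.8272, 0.0207], 'gripper_width': 0.2519}
axis [0.4889 0.057 ] tip z 0.1349
```

View pics/o9.png

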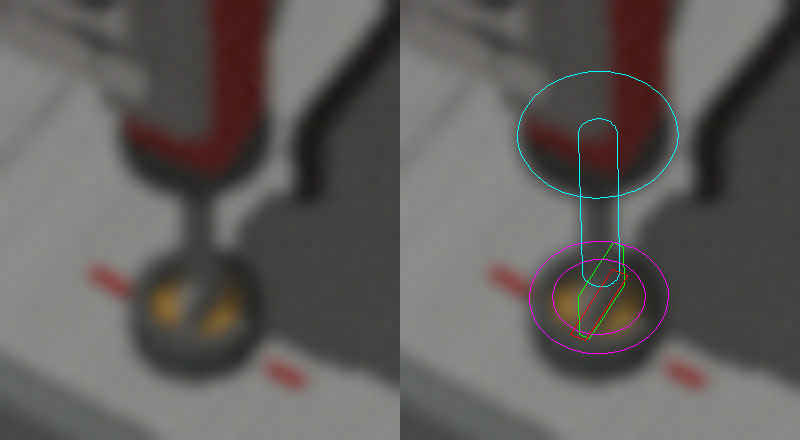

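Emit:
{"name": "drive_tool", "arguments": {
  "moves": [
    {"grip":1.5,"x":0,"y":0,"z":-0.05,"turn":0},
    {"grip":1.5,"x":0,"y":0,"z":-0.1,"turn":0},
    {"grip":1.5,"x":0,"y":0,"z":-0.12,"turn":0},
    {"grip":1.5,"x":0,"y":0,"z":-0.12,"turn":0}
  ]
}}

```text
t: 14.2
ee_pos: [0.4886, 0.0569, 0.2209]
orientation: [-90.0, 0.0, 93.6]
ft_force: [-1.5, -0.5, 2.0]
gripper_width: 0.252
```

```bash
python3 avg.py 4
```

```text
t 14.4 pos [0.4889 0.057  0.221 ] ori [-9.004e+01  2.000e-02  9.357e+01] tipz 0.1348
F [-2.46 -0.42  2.47] +- [0.19 0.28 0.3 ] T [-0.084  0.681  0.006] +- [0.009 0.046 0.026]
```

Emit:
{"name": "drive_tool", "arguments": {
  "moves": [
    {"grip":1.5,"x":0,"y":0,"z":-0.04,"turn":0},
    {"grip":1.5,"x":0,"y":0,"z":-0.06,"turn":0},
    {"grip":1.5,"x":0,"y":0,"z":-0.06,"turn":0}
  ]
}}

```text
t: 14.78
ee_pos: [0.4895, 0.0571, 0.2209]
orientation: [-90.1, 0.0, 93.6]
ft_force: [0.0, -0.4, -1.9]
gripper_width: 0.257
```

```bash
python3 avg.py 4
```

```text
t 14.975 pos [0.4894 0.0571 0.221 ] ori [-9.004e+01  2.000e-02  9.357e+01] tipz 0.1348
F [ 0.01 -0.27 -1.6 ] +- [0.19 0.14 0.29] T [ 0.043 -0.042  0.009] +- [0.014 0.01  0.004]
```

It dropped: the vertical load vanished at x=0.4894. Lowering into the slot.

Emit:
{"name": "drive_tool", "arguments": {
  "moves": [
    {"grip":1.5,"x":0,"y":0.1,"z":0,"turn":0},
    {"grip":1.5,"x":0,"y":0.2,"z":0,"turn":0},
    {"grip":1.5,"x":0,"y":0.25,"z":0,"turn":0},
    {"grip":1.5,"x":0,"y":0.25,"z":0,"turn":0}
  ]
}}

```text
t: 15.48
ee_pos: [0.4895, 0.057, 0.2184]
orientation: [-90.0, 0.0, 93.6]
ft_force: [0.8, 0.9, -1.9]
gripper_width: 0.254
```

```bash
python3 avg.py 4
```

```text
t 15.675 pos [0.4895 0.057  0.2185] ori [-9.005e+01  2.000e-02  9.357e+01] tipz 0.1323
F [ 0.48  0.1  -1.22] +- [0.06 0.18 0.39] T [ 0.018 -0.071  0.008] +- [0.011 0.008 0.02 ]
```

Seated about 4 mm in the slot with no side load. I'll start turning clockwise, compensating for the eccentric grip.

Emit:
{"name": "drive_tool", "arguments": {
  "moves": [
    {"grip":1.5,"x":0,"y":0.05,"z":0,"turn":0},
    {"grip":1.5,"x":0,"y":0.08,"z":0,"turn":2.5},
    {"grip":1.5,"x":0.01,"y":0.08,"z":0,"turn":5},
    {"grip":1.5,"x":0.015,"y":0.08,"z":0,"turn":7.5},
    {"grip":1.5,"x":0.02,"y":0.08,"z":0,"turn":10},
    {"grip":1.5,"x":0.025,"y":0.08,"z":0,"turn":12.5},
    {"grip":1.5,"x":0.03,"y":0.08,"z":-0.005,"turn":15},
    {"grip":1.5,"x":0.03,"y":0.08,"z":-0.005,"turn":15}
  ]
}}

```text
t: 16.68
ee_pos: [0.4898, 0.0572, 0.2177]
orientation: [-90.1, 0.0, 78.6]
ft_force: [3.2, -0.4, -3.5]
gripper_width: 0.255
```

```bash
python3 avg.py 5; python3 snap.py 10 270,190,100,100 210,160,160,150;python3 ov.py 10 .4906,.0571,1.43
```

```text
t 16.925 pos [0.4897 0.0573 0.2178] ori [-90.08   0.    78.6 ] tipz 0.1316
F [ 3.44 -1.02 -3.3 ] +- [0.27 0.05 0.26] T [-0.295 -1.24   0.053] +- [0.008 0.048 0.009]
{'t': 17.025, 'joint_pos': [-39.4359, 10.5282, 32.9116, 110.9696, -6.535, 60.2506, 74.8672], 'ee_pos': [0.4897, 0.0573, 0.2178], 'orientation': [-90.0776, 0.0027, 78.5875], 'ft_force': [4.941, -0.7929, -3.4136], 'wrist_torque': [-0.4101, -1.4616, 0.1215], 'gripper_width': 0.2584}
axis [0.4908 0.0571] tip z 0.1316
```

View pics/o10.png

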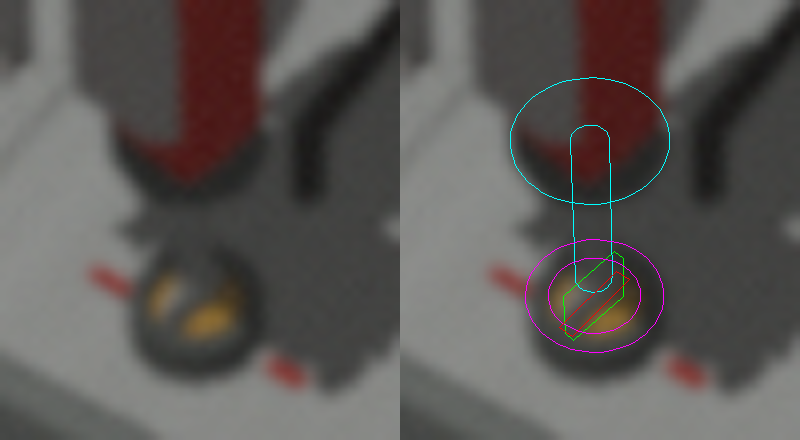

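The head is turning (slot rotated in crop, 200,310; Tz about 0.05 N m). Side force is 3.4 N along +x, so I'll ease over 0.5 mm and go on.

Emit:
{"name": "drive_tool", "arguments": {
  "moves": [
    {"grip":1.5,"x":0,"y":0,"z":-0.03,"turn":0},
    {"grip":1.5,"x":0,"y":0,"z":-0.05,"turn":2.5},
    {"grip":1.5,"x":0.01,"y":0,"z":-0.05,"turn":5},
    {"grip":1.5,"x":0.015,"y":0,"z":-0.05,"turn":7.5},
    {"grip":1.5,"x":0.02,"y":0,"z":-0.05,"turn":10},
    {"grip":1.5,"x":0.025,"y":0,"z":-0.055,"turn":12.5},
    {"grip":1.5,"x":0.03,"y":0,"z":-0.055,"turn":15},
    {"grip":1.5,"x":0.03,"y":0,"z":-0.055,"turn":15}
  ]
}}

```text
t: 18.02
ee_pos: [0.4903, 0.0575, 0.2178]
orientation: [-90.1, -0.0, 63.6]
ft_force: [3.3, -1.3, -3.2]
gripper_width: 0.254
```

```bash
python3 avg.py 5
```

```text
t 18.275 pos [0.4904 0.0574 0.2178] ori [-9.008e+01 -2.000e-02  6.362e+01] tipz 0.1316
F [ 3.91 -1.47 -3.2 ] +- [0.14 0.26 0.18] T [-0.332 -1.235  0.064] +- [0.018 0.01  0.01 ]
```

Emit:
{"name": "drive_tool", "arguments": {
  "moves": [
    {"grip":1.5,"x":0,"y":0,"z":-0.05,"turn":0},
    {"grip":1.5,"x":0,"y":0,"z":-0.1,"turn":0},
    {"grip":1.5,"x":0,"y":0,"z":-0.1,"turn":0}
  ]
}}

```text
t: 18.65
ee_pos: [0.4909, 0.0572, 0.2177]
orientation: [-90.0, -0.0, 63.6]
ft_force: [-1.4, 1.1, -0.5]
gripper_width: 0.251
```

```bash
python3 avg.py 5
```

```text
t 18.9 pos [0.4909 0.0572 0.2177] ori [-9.004e+01 -1.000e-02  6.364e+01] tipz 0.1315
F [-1.81  1.98 -0.4 ] +- [0.2  0.28 0.11] T [0.649 0.593 0.062] +- [0.026 0.048 0.013]
```

Emit:
{"name": "drive_tool", "arguments": {
  "moves": [
    {"grip":1.5,"x":0,"y":0,"z":0.03,"turn":0},
    {"grip":1.5,"x":0,"y":0,"z":0.03,"turn":2.5},
    {"grip":1.5,"x":0.01,"y":0,"z":0.03,"turn":5},
    {"grip":1.5,"x":0.015,"y":0,"z":0.03,"turn":7.5},
    {"grip":1.5,"x":0.02,"y":0,"z":0.03,"turn":10},
    {"grip":1.5,"x":0.025,"y":0,"z":0.025,"turn":12.5},
    {"grip":1.5,"x":0.03,"y":0,"z":0.025,"turn":15},
    {"grip":1.5,"x":0.03,"y":0,"z":0.025,"turn":15}
  ]
}}

```text
t: 19.9
ee_pos: [0.4911, 0.0574, 0.2177]
orientation: [-90.1, -0.0, 48.6]
ft_force: [1.7, 0.7, -2.4]
gripper_width: 0.254
```

```bash
python3 avg.py 5
```

```text
t 20.15 pos [0.491  0.0574 0.2177] ori [-9.006e+01 -3.000e-02  4.866e+01] tipz 0.1315
F [ 1.74  0.01 -2.16] +- [0.29 0.25 0.21] T [-0.056 -0.646  0.067] +- [0.024 0.046 0.014]
```

Emit:
{"name": "drive_tool", "arguments": {
  "moves": [
    {"grip":1.5,"x":0,"y":0,"z":-0.02,"turn":2.5},
    {"grip":1.5,"x":0.01,"y":0,"z":-0.02,"turn":5},
    {"grip":1.5,"x":0.015,"y":0,"z":-0.02,"turn":7.5},
    {"grip":1.5,"x":0.02,"y":0,"z":-0.02,"turn":10},
    {"grip":1.5,"x":0.025,"y":0,"z":-0.025,"turn":12.5},
    {"grip":1.5,"x":0.03,"y":0,"z":-0.025,"turn":15},
    {"grip":1.5,"x":0.03,"y":0,"z":-0.025,"turn":15}
  ]
}}

```text
t: 21.02
ee_pos: [0.4915, 0.0574, 0.2177]
orientation: [-90.1, -0.1, 33.7]
ft_force: [3.5, -1.5, -1.8]
gripper_width: 0.256
```

```bash
python3 avg.py 6
```

```text
t 21.325 pos [0.4915 0.0574 0.2178] ori [-9.006e+01 -6.000e-02  3.368e+01] tipz 0.1316
F [ 2.88 -0.89 -3.24] +- [0.19 0.26 0.14] T [-0.366 -0.952  0.061] +- [0.013 0.025 0.009]
```

Emit:
{"name": "drive_tool", "arguments": {
  "moves": [
    {"grip":1.5,"x":0.03,"y":0,"z":-0.05,"turn":0},
    {"grip":1.5,"x":0.03,"y":0,"z":-0.05,"turn":2.5},
    {"grip":1.5,"x":0.04,"y":0,"z":-0.05,"turn":5},
    {"grip":1.5,"x":0.04,"y":0,"z":-0.05,"turn":8},
    {"grip":1.5,"x":0.04,"y":0,"z":-0.05,"turn":8}
  ]
}}

```text
t: 21.95
ee_pos: [0.492, 0.0572, 0.2177]
orientation: [-90.0, -0.0, 25.7]
ft_force: [0.6, -1.0, -2.3]
gripper_width: 0.247
```

```bash
python3 avg.py 6
```

```text
t 22.25 pos [0.492  0.0572 0.2177] ori [-9.004e+01 -5.000e-02  2.571e+01] tipz 0.1315
F [ 0.65 -0.88 -1.95] +- [0.13 0.13 0.15] T [-0.258 -0.173  0.068] +- [0.017 0.019 0.017]
```

Turned 68° with small side forces. From here I'll go in small steps, reading the torque.

Emit:
{"name": "drive_tool", "arguments": {
  "moves": [
    {"grip":1.5,"x":0.005,"y":0,"z":-0.01,"turn":1.5},
    {"grip":1.5,"x":0.01,"y":0,"z":-0.01,"turn":3},
    {"grip":1.5,"x":0.01,"y":0,"z":-0.01,"turn":3}
  ]
}}

```text
t: 22.62
ee_pos: [0.4921, 0.0572, 0.2177]
orientation: [-90.0, -0.0, 22.7]
ft_force: [0.8, -0.6, -1.8]
gripper_width: 0.254
```

```bash
python3 avg.py 8
```

```text
t 23.025 pos [0.4921 0.0571 0.2177] ori [-9.004e+01 -5.000e-02  2.271e+01] tipz 0.1315
F [ 0.37 -0.65 -1.6 ] +- [0.19 0.17 0.16] T [-0.25  -0.082  0.082] +- [0.006 0.006 0.011]
```

Emit:
{"name": "drive_tool", "arguments": {
  "moves": [
    {"grip":1.5,"x":0.005,"y":0,"z":0,"turn":1},
    {"grip":1.5,"x":0.005,"y":0,"z":0,"turn":2},
    {"grip":1.5,"x":0.005,"y":0,"z":0,"turn":2}
  ]
}}

```text
t: 23.4
ee_pos: [0.4922, 0.0571, 0.2177]
orientation: [-90.0, -0.1, 20.7]
ft_force: [-0.2, -1.7, -1.5]
gripper_width: 0.249
```

```bash
python3 avg.py 8
```

```text
t 23.8 pos [0.4922 0.0571 0.2177] ori [-9.004e+01 -5.000e-02  2.072e+01] tipz 0.1315
F [ 0.43 -1.06 -2.12] +- [0.15 0.1  0.11] T [-0.379 -0.09   0.087] +- [0.008 0.008 0.005]
```

Emit:
{"name": "drive_tool", "arguments": {
  "moves": [
    {"grip":1.5,"x":0.005,"y":0,"z":-0.01,"turn":1},
    {"grip":1.5,"x":0.005,"y":0,"z":-0.01,"turn":2},
    {"grip":1.5,"x":0.005,"y":0,"z":-0.01,"turn":2}
  ]
}}

```text
t: 24.18
ee_pos: [0.4923, 0.0571, 0.2177]
orientation: [-90.0, -0.1, 18.7]
ft_force: [0.5, -0.7, -2.5]
gripper_width: 0.253
```

```bash
python3 avg.py 8
```

```text
t 24.575 pos [0.4923 0.0571 0.2177] ori [-9.004e+01 -5.000e-02  1.872e+01] tipz 0.1315
F [ 0.5  -0.65 -2.13] +- [0.14 0.09 0.11] T [-0.31  -0.034  0.076] +- [0.009 0.016 0.008]
```

Emit:
{"name": "drive_tool", "arguments": {
  "moves": [
    {"grip":1.5,"x":0.005,"y":0,"z":-0.01,"turn":1},
    {"grip":1.5,"x":0.005,"y":0,"z":-0.01,"turn":1.5},
    {"grip":1.5,"x":0.005,"y":0,"z":-0.01,"turn":1.5}
  ]
}}

```text
t: 24.95
ee_pos: [0.4923, 0.057, 0.2177]
orientation: [-90.0, -0.1, 17.2]
ft_force: [-0.4, -0.4, -1.6]
gripper_width: 0.253
```

```bash
python3 avg.py 8
```

```text
t 25.35 pos [0.4923 0.057  0.2177] ori [-9.003e+01 -5.000e-02  1.722e+01] tipz 0.1315
F [-0.09 -0.5  -1.98] +- [0.26 0.16 0.14] T [-0.176  0.046  0.076] +- [0.011 0.01  0.009]
```

Emit:
{"name": "drive_tool", "arguments": {
  "moves": [
    {"grip":1.5,"x":0.005,"y":0,"z":0,"turn":1},
    {"grip":1.5,"x":0.005,"y":0,"z":0,"turn":2},
    {"grip":1.5,"x":0.005,"y":0,"z":0,"turn":2}
  ]
}}

```text
t: 25.72
ee_pos: [0.4924, 0.057, 0.2177]
orientation: [-90.0, -0.1, 15.2]
ft_force: [-0.5, 0.0, -1.4]
gripper_width: 0.254
```

```bash
python3 avg.py 8
```

```text
t 26.125 pos [0.4924 0.057  0.2177] ori [-9.003e+01 -6.000e-02  1.522e+01] tipz 0.1315
F [-0.04 -0.68 -2.12] +- [0.18 0.12 0.09] T [-0.296  0.05   0.094] +- [0.014 0.016 0.01 ]
```

Emit:
{"name": "drive_tool", "arguments": {
  "moves": [
    {"grip":1.5,"x":0.005,"y":0,"z":0,"turn":1},
    {"grip":1.5,"x":0.005,"y":0,"z":0,"turn":2},
    {"grip":1.5,"x":0.005,"y":0,"z":0,"turn":2}
  ]
}}

```text
t: 26.5
ee_pos: [0.4924, 0.057, 0.2177]
orientation: [-90.0, -0.1, 13.2]
ft_force: [0.8, -1.1, -1.5]
gripper_width: 0.253
```

```bash
python3 avg.py 8; python3 snap.py 11 270,190,100,100 210,160,160,150;python3 ov.py 11 .4896,.0569,.26
```

```text
t 26.9 pos [0.4924 0.057  0.2177] ori [-9.003e+01 -5.000e-02  1.323e+01] tipz 0.1315
F [ 0.41 -0.98 -1.77] +- [0.15 0.24 0.22] T [-0.438  0.026  0.075] +- [0.011 0.009 0.014]
{'t': 27.0, 'joint_pos': [-47.0069, 11.9479, 42.1122, 110.8226, -9.1531, 60.5085, 12.2345], 'ee_pos': [0.4925, 0.057, 0.2177], 'orientation': [-90.0293, -0.0593, 13.2262], 'ft_force': [0.7369, -0.9957, -1.6281], 'wrist_torque': [-0.5083, 0.0372, 0.0769], 'gripper_width': 0.2559}
axis [0.4927 0.0559] tip z 0.1315
```

View pics/o11.png

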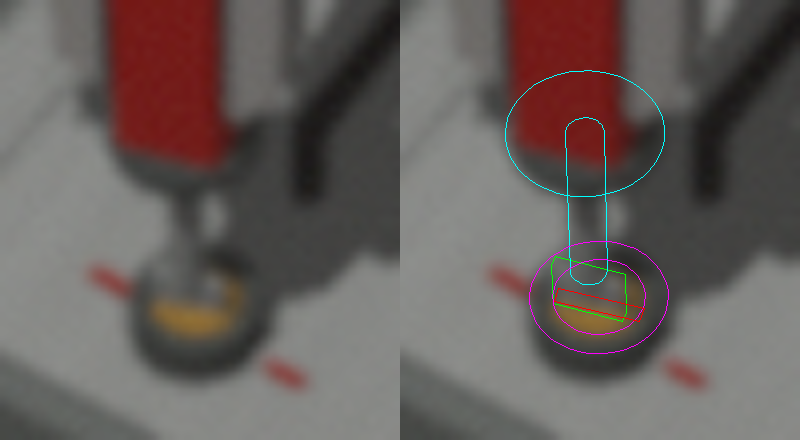

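The blade is in the slot, but its axis has drifted about 2 mm along the slot toward the hopper (shank at crop x 188, head at 198). I'll slide it back along the slot, then keep turning.

Emit:
{"name": "drive_tool", "arguments": {
  "moves": [
    {"grip":1.5,"x":-0.08,"y":0,"z":0,"turn":0},
    {"grip":1.5,"x":-0.15,"y":0,"z":0,"turn":0},
    {"grip":1.5,"x":-0.15,"y":0,"z":0,"turn":1},
    {"grip":1.5,"x":-0.15,"y":0,"z":0,"turn":1}
  ]
}}

```text
t: 27.5
ee_pos: [0.4917, 0.0568, 0.218]
orientation: [-90.0, -0.2, 12.2]
ft_force: [5.5, 0.1, -4.7]
gripper_width: 0.254
```

```bash
python3 avg.py 8
```

```text
t 27.9 pos [0.4917 0.0568 0.218 ] ori [-90.04  -0.17  12.23] tipz 0.1318
F [ 5.99 -0.04 -5.24] +- [0.21 0.21 0.19] T [-0.057 -1.958  0.09 ] +- [0.011 0.009 0.01 ]
```

Emit:
{"name": "drive_tool", "arguments": {
  "moves": [
    {"grip":1.5,"x":0,"y":0,"z":0,"turn":1},
    {"grip":1.5,"x":0,"y":0,"z":0,"turn":2},
    {"grip":1.5,"x":0,"y":0,"z":0,"turn":2}
  ]
}}

```text
t: 28.28
ee_pos: [0.4919, 0.0569, 0.218]
orientation: [-90.0, -0.2, 10.2]
ft_force: [5.2, -0.1, -5.6]
gripper_width: 0.254
```

```bash
python3 avg.py 8
```

```text
t 28.675 pos [0.4918 0.0569 0.218 ] ori [-90.03  -0.18  10.23] tipz 0.1318
F [ 4.76 -0.84 -5.83] +- [0.13 0.14 0.17] T [-0.295 -1.56   0.09 ] +- [0.016 0.021 0.011]
```

That side load is friction in the slot: the blade stuck rather than slid. I'll take the load off, since a 2 mm offset is allowed, and keep turning.

Emit:
{"name": "drive_tool", "arguments": {
  "moves": [
    {"grip":1.5,"x":0.05,"y":0,"z":0,"turn":0},
    {"grip":1.5,"x":0.09,"y":0,"z":0,"turn":0.5},
    {"grip":1.5,"x":0.09,"y":0,"z":0,"turn":1.5},
    {"grip":1.5,"x":0.09,"y":0,"z":0,"turn":1.5}
  ]
}}

```text
t: 29.18
ee_pos: [0.4923, 0.0569, 0.2179]
orientation: [-90.0, -0.1, 8.7]
ft_force: [-1.6, -2.5, -3.2]
gripper_width: 0.254
```

```bash
python3 avg.py 8
```

```text
t 29.575 pos [0.4924 0.0569 0.2179] ori [-90.03  -0.15   8.73] tipz 0.1317
F [-2.36 -2.26 -2.76] +- [0.2  0.14 0.19] T [-0.807  0.855  0.059] +- [0.018 0.06  0.009]
```

Emit:
{"name": "drive_tool", "arguments": {
  "moves": [
    {"grip":1.5,"x":0,"y":0,"z":0,"turn":0.7},
    {"grip":1.5,"x":0,"y":0,"z":0,"turn":1.5},
    {"grip":1.5,"x":0,"y":0,"z":0,"turn":1.5}
  ]
}}

```text
t: 29.95
ee_pos: [0.4924, 0.0569, 0.2179]
orientation: [-90.0, -0.1, 7.2]
ft_force: [-2.5, -2.4, -3.6]
gripper_width: 0.249
```

```bash
python3 avg.py 8
```

```text
t 30.35 pos [0.4924 0.0569 0.2179] ori [-90.02  -0.15   7.24] tipz 0.1317
F [-2.36 -2.39 -2.67] +- [0.23 0.18 0.17] T [-0.907  0.878  0.06 ] +- [0.011 0.007 0.008]
```

Emit:
{"name": "drive_tool", "arguments": {
  "moves": [
    {"grip":1.5,"x":-0.03,"y":0,"z":-0.04,"turn":0},
    {"grip":1.5,"x":-0.03,"y":0,"z":-0.04,"turn":0.7},
    {"grip":1.5,"x":-0.03,"y":0,"z":-0.04,"turn":1.5},
    {"grip":1.5,"x":-0.03,"y":0,"z":-0.04,"turn":1.5}
  ]
}}

```text
t: 30.85
ee_pos: [0.4923, 0.0566, 0.2179]
orientation: [-90.0, -0.2, 5.7]
ft_force: [-0.3, -0.0, -4.5]
gripper_width: 0.253
```

```bash
python3 avg.py 8
```

```text
t 31.25 pos [0.4923 0.0566 0.2179] ori [-90.01  -0.16   5.74] tipz 0.1317
F [ 0.05  0.58 -4.14] +- [0.27 0.19 0.14] T [0.139 0.025 0.097] +- [0.025 0.028 0.005]
```

Emit:
{"name": "drive_tool", "arguments": {
  "moves": [
    {"grip":1.5,"x":0,"y":0,"z":0,"turn":0.7},
    {"grip":1.5,"x":0,"y":0,"z":0,"turn":1.5},
    {"grip":1.5,"x":0,"y":0,"z":0,"turn":1.5}
  ]
}}

```text
t: 31.62
ee_pos: [0.4923, 0.0566, 0.2179]
orientation: [-90.0, -0.2, 4.2]
ft_force: [0.9, 1.3, -4.1]
gripper_width: 0.256
```

```bash
python3 avg.py 8; python3 snap.py 12 270,190,100,100 210,160,160,150;python3 ov.py 12 .4905,.0569,.1
```

```text
t 32.025 pos [0.4923 0.0566 0.2179] ori [-90.01  -0.16   4.24] tipz 0.1317
F [ 0.53  0.59 -4.71] +- [0.22 0.14 0.16] T [ 0.224 -0.098  0.183] +- [0.014 0.01  0.009]
{'t': 32.125, 'joint_pos': [-48.2015, 12.0416, 43.553, 110.9375, -9.4956, 60.4505, 3.6511], 'ee_pos': [0.4923, 0.0566, 0.2179], 'orientation': [-90.0104, -0.1627, 4.2437], 'ft_force': [-0.1034, 1.4963, -4.9649], 'wrist_torque': [0.1862, -0.1, 0.1125], 'gripper_width': 0.2544}
axis [0.4924 0.0555] tip z 0.1317
```

View pics/o12.png

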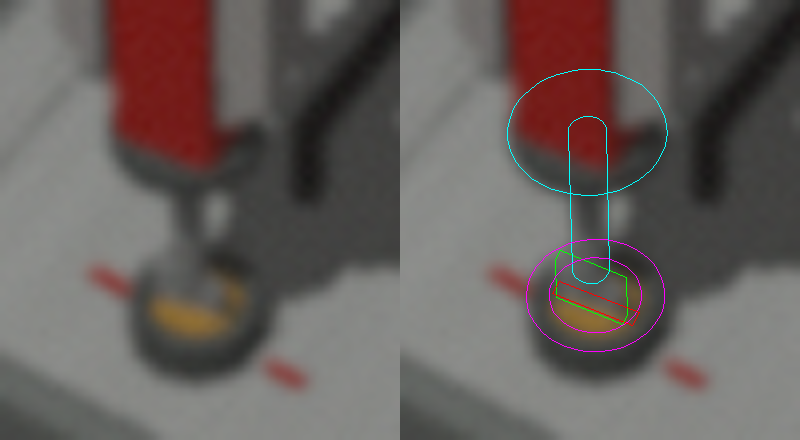

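Firm: torque went 0.06, then 0.10, then 0.18 N m over 3°, so it is on the stop. Easing back a touch and confirming.

Emit:
{"name": "drive_tool", "arguments": {
  "moves": [
    {"grip":1.5,"x":0,"y":0,"z":0,"turn":-0.7},
    {"grip":1.5,"x":0,"y":0,"z":0,"turn":-0.7}
  ]
}}

```text
t: 32.38
ee_pos: [0.4923, 0.0566, 0.2179]
orientation: [-90.0, -0.2, 5.0]
ft_force: [0.8, 0.6, -4.3]
gripper_width: 0.251
```

```bash
python3 avg.py 8
```

```text
t 32.775 pos [0.4923 0.0566 0.2179] ori [-90.01  -0.16   4.94] tipz 0.1317
F [ 0.22  0.78 -4.51] +- [0.15 0.12 0.15] T [ 0.23  -0.107  0.138] +- [0.007 0.008 0.012]
```

Emit:
{"name": "drive_tool", "arguments": {
  "moves": [
    {"grip":1.5,"x":0,"y":0,"z":0,"turn":-1},
    {"grip":1.5,"x":0,"y":0,"z":0,"turn":-2},
    {"grip":1.5,"x":0,"y":0,"z":0,"turn":-2.2},
    {"grip":1.5,"x":0,"y":0,"z":0,"turn":-2.2}
  ]
}}

```text
t: 33.28
ee_pos: [0.4923, 0.0566, 0.2179]
orientation: [-90.0, -0.2, 7.1]
ft_force: [-0.1, 0.4, -3.3]
gripper_width: 0.253
```

```bash
python3 avg.py 6
```

```text
t 33.575 pos [0.4923 0.0566 0.2179] ori [-90.02  -0.16   7.14] tipz 0.1317
F [ 0.17  0.44 -3.85] +- [0.14 0.21 0.2 ] T [0.24  0.098 0.062] +- [0.007 0.016 0.008]
```

Emit:
{"name": "drive_tool", "arguments": {
  "moves": [
    {"grip":1.5,"x":0,"y":0,"z":0,"turn":-1},
    {"grip":1.5,"x":0,"y":0,"z":0,"turn":-1}
  ]
}}

```text
t: 33.83
ee_pos: [0.4923, 0.0566, 0.2179]
orientation: [-90.0, -0.2, 8.2]
ft_force: [-0.3, 0.3, -4.8]
gripper_width: 0.253
```

```bash
python3 avg.py 6
```

```text
t 34.125 pos [0.4923 0.0566 0.2179] ori [-90.02  -0.16   8.13] tipz 0.1317
F [-0.98  0.53 -2.99] +- [0.16 0.17 0.19] T [0.238 0.187 0.04 ] +- [0.016 0.011 0.006]
```

Emit:
{"name": "drive_tool", "arguments": {
  "moves": [
    {"grip":1.5,"x":0,"y":-0.1,"z":0,"turn":-0.5},
    {"grip":1.5,"x":0,"y":-0.25,"z":0,"turn":-0.5},
    {"grip":1.5,"x":0,"y":-0.5,"z":0,"turn":-0.5},
    {"grip":1.5,"x":0,"y":-1,"z":0,"turn":-0.5},
    {"grip":1.5,"x":0,"y":-2,"z":0,"turn":0},
    {"grip":1.5,"x":0,"y":-4,"z":0,"turn":0},
    {"grip":1.5,"x":0,"y":-7,"z":0,"turn":0},
    {"grip":1.5,"x":0,"y":-7.5,"z":0,"turn":0},
    {"grip":1.5,"x":0,"y":-7.5,"z":0,"turn":0}
  ]
}}

```text
t: 35.25
ee_pos: [0.492, 0.0567, 0.2929]
orientation: [-90.0, -0.2, 8.1]
ft_force: [0.0, 0.3, -2.0]
gripper_width: 0.253
```

```bash
python3 snap.py 13 290,190,100,95 210,160,160,150; python3 -c "
from h import *
s=pickle.load(open('s13.pkl','rb'));print(rel(s,[.5226,-.3014,.29],-13.1))
r=fit_slot([(load('side13'),(298,256,342,290))],[.49,.057,.05]);print(r.x,np.degrees(r.x[2]))"
```

```text
{'t': 35.35, 'joint_pos': [-49.8918, 6.9199, 43.6686, 105.3142, -5.0582, 69.6403, 3.4548], 'ee_pos': [0.4917, 0.0566, 0.2922], 'orientation': [-90.0335, -0.1002, 8.1318], 'ft_force': [0.4165, 0.1035, -1.6432], 'wrist_torque': [-0.1139, 0.0573, 0.025], 'gripper_width': 0.2535}
(array([ -2.01,   0.24, -35.87]), np.float64(21.23), np.float64(8.13))
[0.48998416 0.0571577  0.13897418] 7.962633988772855
```

View pics/v13.png

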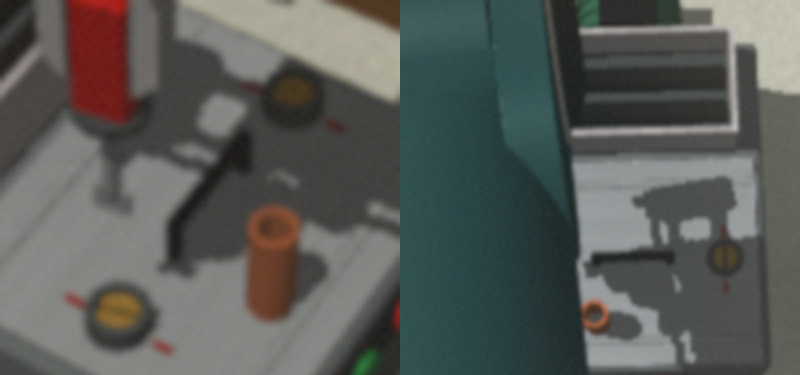

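The loose fastener's slot now lies at about 8° (crop 118,308), near the red marks. That matches the blade's 4.9° on the stop plus play, so it did not turn back. The right one is unchanged. Returning to the stand.

Emit:
{"name": "drive_tool", "arguments": {
  "moves": [
    {"grip":1.5,"x":-0.3,"y":0,"z":-4,"turn":4},
    {"grip":1.5,"x":-2,"y":0,"z":-35.9,"turn":21.2},
    {"grip":1.5,"x":-2,"y":0,"z":-35.9,"turn":21.2},
    {"grip":1.5,"x":-2,"y":0,"z":-35.9,"turn":21.2},
    {"grip":1.5,"x":-2,"y":0,"z":-35.9,"turn":21.2},
    {"grip":1.5,"x":-2,"y":0,"z":-35.9,"turn":21.2},
    {"grip":1.5,"x":-2,"y":0,"z":-35.9,"turn":21.2},
    {"grip":1.5,"x":-2,"y":0,"z":-35.9,"turn":21.2},
    {"grip":1.5,"x":-2,"y":0,"z":-35.9,"turn":21.2},
    {"grip":1.5,"x":-2,"y":0,"z":-35.9,"turn":21.2},
    {"grip":1.5,"x":-2,"y":0,"z":-35.9,"turn":21.2}
  ]
}}

```text
t: 36.72
ee_pos: [0.523, -0.3008, 0.2925]
orientation: [-90.0, -0.1, -13.0]
ft_force: [-0.1, -0.2, -1.5]
gripper_width: 0.255
```

```bash
python3 snap.py 14 360,50,100,95 380,180,140,140; python3 -c "
from h import *
s=pickle.load(open('s14.pkl','rb'));print(rel(s,[.5226,-.3014,.19],-13.1))
g4,g=load('side4'),load('side14')
a=cv2.resize(g4['frame'][50:130,370:430],None,fx=6,fy=6,interpolation=3);b=cv2.resize(g['frame'][50:130,370:430],None,fx=6,fy=6,interpolation=3);cv2.imwrite('pics/cmp.png',np.hstack([a,b]))
s4=pickle.load(open('s4.pkl','rb'));print(s4['ee_pos'],proj(g4,s4['ee_pos']),proj(g,s['ee_pos']))"
```

```text
{'t': 36.825, 'joint_pos': [-11.6354, 24.706, 53.1735, 90.8629, -20.3768, 74.5899, 31.4439], 'ee_pos': [0.5229, -0.3011, 0.2925], 'orientation': [-89.9821, -0.1188, -13.0247], 'ft_force': [-0.6293, -0.0052, -1.369], 'wrist_torque': [-0.105, 0.1269, -0.001], 'gripper_width': 0.251}
(array([-0.04, 10.25, -0.03]), np.float64(0.08), np.float64(-13.02))
[ 0.52224646 -0.30066128  0.28818365] [403.01527643  81.13360553] [403.07926446  78.94148504]
```

View pics/cmp.png

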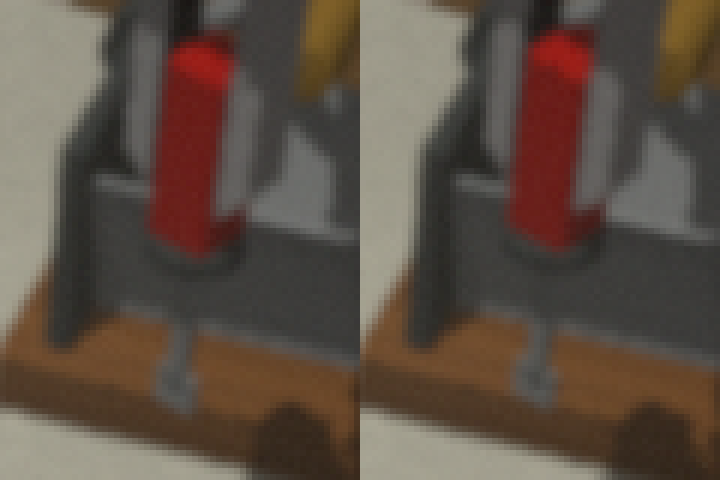

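The driver matches the pick-up view, laterally unchanged (blade at crop x 185 in both). It has slipped about 2–3 mm down in the grip. Lowering into the hole.

Emit:
{"name": "drive_tool", "arguments": {
  "moves": [
    {"grip":1.5,"x":-0.04,"y":4,"z":-0.03,"turn":0},
    {"grip":1.5,"x":-0.04,"y":8,"z":-0.03,"turn":0},
    {"grip":1.5,"x":-0.04,"y":11,"z":-0.03,"turn":0},
    {"grip":1.5,"x":-0.04,"y":12.5,"z":-0.03,"turn":0},
    {"grip":1.5,"x":-0.04,"y":13.2,"z":-0.03,"turn":0},
    {"grip":1.5,"x":-0.04,"y":13.2,"z":-0.03,"turn":0}
  ]
}}

```text
t: 37.58
ee_pos: [0.5229, -0.3015, 0.161]
orientation: [-90.0, -0.1, -13.0]
ft_force: [0.9, 1.6, -1.6]
gripper_width: 0.255
```

```bash
python3 avg.py 3; python3 snap.py 15 360,90,100,95 380,180,140,140
```

```text
t 37.725 pos [ 0.5231 -0.3016  0.1614] ori [-89.99  -0.19 -13.02] tipz 0.0752
F [ 0.07 -0.55 -0.59] +- [0.37 0.14 0.09] T [-0.058  0.058 -0.029] +- [0.003 0.002 0.023]
{'t': 37.825, 'joint_pos': [-8.1252, 31.7278, 48.4708, 99.4745, -26.8686, 60.9265, 36.4608], 'ee_pos': [0.523, -0.3015, 0.1611], 'orientation': [-89.9846, -0.1756, -13.0204], 'ft_force': [0.5512, 0.3593, -0.8445], 'wrist_torque': [-0.0542, 0.0749, -0.0094], 'gripper_width': 0.2485}
```

View pics/v15.png

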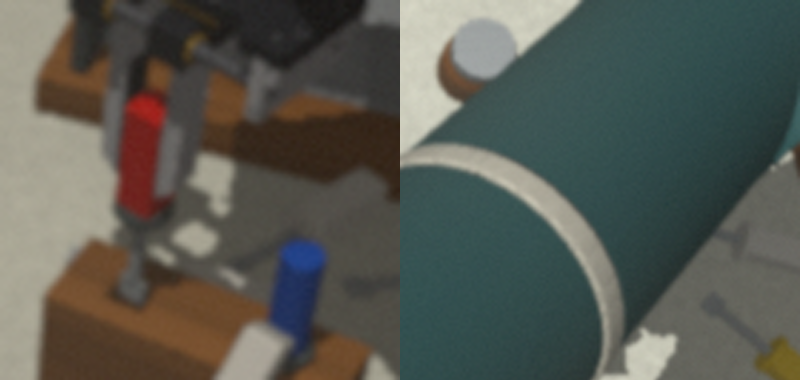

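The blade is in the mouth of the hole (crop 130,292) with no force. Continuing down.

Emit:
{"name": "drive_tool", "arguments": {
  "moves": [
    {"grip":1.5,"x":0,"y":1,"z":0,"turn":0},
    {"grip":1.5,"x":0,"y":2,"z":0,"turn":0},
    {"grip":1.5,"x":0,"y":3,"z":0,"turn":0},
    {"grip":1.5,"x":0,"y":4,"z":0,"turn":0},
    {"grip":1.5,"x":0,"y":4.8,"z":0,"turn":0},
    {"grip":1.5,"x":0,"y":5.1,"z":0,"turn":0},
    {"grip":1.5,"x":0,"y":5.1,"z":0,"turn":0}
  ]
}}

```text
t: 38.7
ee_pos: [0.5231, -0.3016, 0.1101]
orientation: [-90.0, -0.2, -13.0]
ft_force: [0.5, -0.6, -0.5]
gripper_width: 0.256
```

```bash
python3 avg.py 4
```

```text
t 38.9 pos [ 0.5233 -0.3016  0.1104] ori [-89.98  -0.2  -13.02] tipz 0.0242
F [ 0.4  -0.77 -1.44] +- [0.12 0.34 0.23] T [-0.041  0.096 -0.008] +- [0.012 0.017 0.01 ]
```

Emit:
{"name": "drive_tool", "arguments": {
  "moves": [
    {"grip":1.5,"x":0,"y":0.15,"z":0,"turn":0},
    {"grip":1.5,"x":0,"y":0.3,"z":0,"turn":0},
    {"grip":1.5,"x":0,"y":0.3,"z":0,"turn":0}
  ]
}}

```text
t: 39.28
ee_pos: [0.5232, -0.3015, 0.1073]
orientation: [-90.0, -0.2, -13.0]
ft_force: [-0.2, 0.1, -1.5]
gripper_width: 0.256
```

```bash
python3 avg.py 4
```

```text
t 39.475 pos [ 0.5233 -0.3016  0.1075] ori [-89.99  -0.2  -13.02] tipz 0.0213
F [ 0.35 -0.18 -0.98] +- [0.3  0.2  0.27] T [-0.05   0.085  0.007] +- [0.009 0.006 0.009]
```

Emit:
{"name": "drive_tool", "arguments": {
  "moves": [
    {"grip":1.5,"x":0,"y":0.1,"z":0,"turn":0},
    {"grip":1.5,"x":0,"y":0.2,"z":0,"turn":0},
    {"grip":1.5,"x":0,"y":0.25,"z":0,"turn":0},
    {"grip":1.5,"x":0,"y":0.25,"z":0,"turn":0}
  ]
}}

```text
t: 39.98
ee_pos: [0.5233, -0.3016, 0.1049]
orientation: [-90.0, -0.2, -13.0]
ft_force: [-0.7, 0.5, -1.2]
gripper_width: 0.252
```

```bash
python3 avg.py 4;python3 snap.py 16 360,90,100,95 380,180,140,140
```

```text
t 40.175 pos [ 0.5233 -0.3016  0.105 ] ori [-89.99  -0.21 -13.02] tipz 0.0188
F [ 0.55 -0.4  -1.18] +- [0.07 0.23 0.2 ] T [-0.059  0.089  0.012] +- [0.017 0.017 0.014]
{'t': 40.275, 'joint_pos': [-5.9735, 35.5098, 45.5657, 101.8484, -30.3524, 55.437, 38.9988], 'ee_pos': [0.5233, -0.3016, 0.105], 'orientation': [-89.9857, -0.208, -13.0192], 'ft_force': [-0.7939, 0.0689, -1.777], 'wrist_torque': [-0.0191, 0.0685, 0.0253], 'gripper_width': 0.2516}
```

View pics/v16.png

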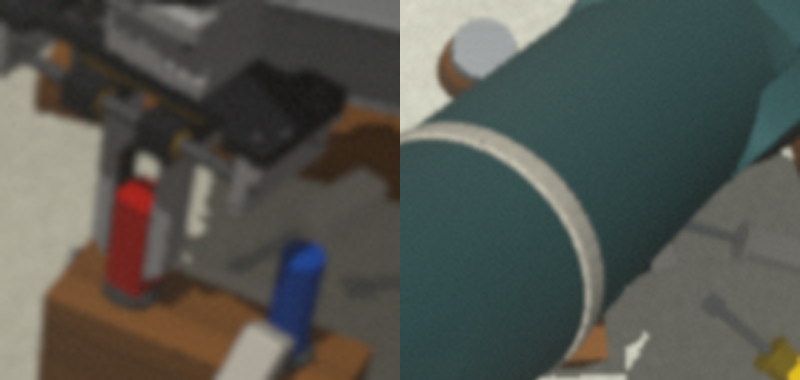

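Emit:
{"name": "drive_tool", "arguments": {
  "moves": [
    {"grip":1.5,"x":0,"y":0.08,"z":0,"turn":0},
    {"grip":1.5,"x":0,"y":0.15,"z":0,"turn":0},
    {"grip":1.5,"x":0,"y":0.15,"z":0,"turn":0}
  ]
}}

```text
t: 40.65
ee_pos: [0.5234, -0.3017, 0.1042]
orientation: [-90.0, -0.2, -13.0]
ft_force: [-4.3, 3.9, 13.2]
gripper_width: 0.258
```

```bash
python3 avg.py 4
```

```text
t 40.85 pos [ 0.5234 -0.3017  0.1042] ori [-89.96  -0.23 -13.02] tipz 0.018
F [-3.77  3.72 12.51] +- [0.18 0.17 0.09] T [ 0.788  1.229 -0.041] +- [0.013 0.013 0.012]
```

Seated: resistance came at the original height of 0.1042. Relieving the load and releasing.

Emit:
{"name": "drive_tool", "arguments": {
  "moves": [
    {"grip":1.5,"x":0,"y":-0.05,"z":0,"turn":0},
    {"grip":2.8,"x":0,"y":-0.05,"z":0,"turn":0},
    {"grip":3.2,"x":0,"y":-0.05,"z":0,"turn":0},
    {"grip":4,"x":0,"y":-0.05,"z":0,"turn":0},
    {"grip":5,"x":0,"y":-0.05,"z":0,"turn":0},
    {"grip":5,"x":0,"y":-0.05,"z":0,"turn":0},
    {"grip":5,"x":0,"y":-0.05,"z":0,"turn":0}
  ]
}}

```text
t: 41.72
ee_pos: [0.5234, -0.3017, 0.1047]
orientation: [-90.0, -0.2, -13.0]
ft_force: [-0.2, 0.1, -0.5]
gripper_width: 0.527
```

```bash
python3 snap.py 17 360,90,100,95 380,180,140,140
```

```text
{'t': 41.825, 'joint_pos': [-5.9299, 35.5262, 45.5336, 101.8574, -30.3958, 55.4031, 39.0425], 'ee_pos': [0.5234, -0.3017, 0.1047], 'orientation': [-89.9642, -0.2276, -13.0214], 'ft_force': [-0.9708, -0.4403, -0.3235], 'wrist_torque': [-0.025, 0.1239, -0.063], 'gripper_width': 0.5313}
```

View pics/v17.png

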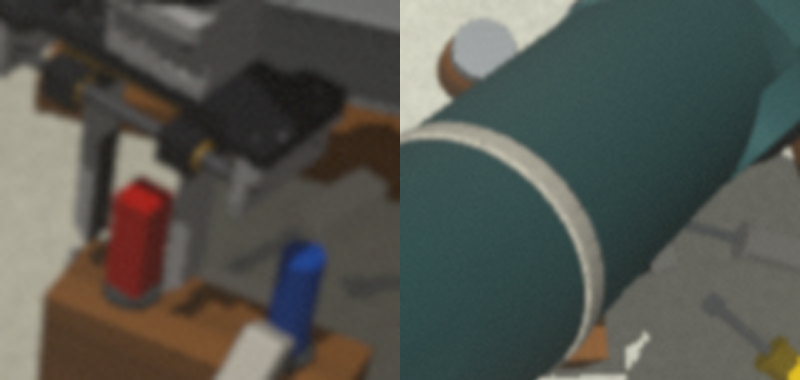

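Released: the driver (crop 138,240) stands upright between the open fingers. Retreating straight up, then aside for a clear view.

Emit:
{"name": "drive_tool", "arguments": {
  "moves": [
    {"grip":5,"x":0,"y":-2,"z":0,"turn":0},
    {"grip":5,"x":0,"y":-5,"z":0,"turn":0},
    {"grip":5,"x":0,"y":-10,"z":0,"turn":0},
    {"grip":5,"x":0,"y":-15,"z":0,"turn":0},
    {"grip":5,"x":0,"y":-21,"z":0,"turn":0},
    {"grip":5,"x":0,"y":-21,"z":0,"turn":0},
    {"grip":5,"x":0,"y":-21,"z":0,"turn":0}
  ]
}}

```text
t: 42.7
ee_pos: [0.5223, -0.3015, 0.3152]
orientation: [-89.9, -0.3, -13.0]
ft_force: [-0.3, 0.5, -1.2]
gripper_width: 0.534
```

```bash
python3 snap.py 18 260,90,200,190 380,180,140,140; python3 - <<'E'
from h import *
a=cloud(load("side1"));b=cloud(load("side18"))
for n,u,v in(("redtop",395,139),("red",394,150),("blue",435,160),("punch",357,255),("jar",338,163),("tin",184,340)):
    print(n,np.nanmedian(a[v-2:v+3,u-2:u+3].reshape(-1,3),0).round(3),np.nanmedian(b[v-2:v+3,u-2:u+3].reshape(-1,3),0).round(3))
for nm,s,x0 in(("L",(298,250,342,290),[.49,.057,.14]),("R",(342,194,384,236),[.486,-.093,0])):
    for n in("side0","side18"):
        r=fit_slot([(load(n),s)],x0 if n=="side18" or nm=="R" else [.49,.057,1.6]); print(nm,n,r.x.round(4),np.degrees(r.x[2]).round(1))
d=cv2.absdiff(load("side1")["frame"],load("side18")["frame"]).max(2); n,l,st,c=cv2.connectedComponentsWithStats((d>40).astype(np.uint8)); print([x.tolist() for x in st[1:] if x[4]>15])
E
```

```text
{'t': 42.8, 'joint_pos': [-12.0153, 23.8247, 53.8427, 89.1456, -19.681, 76.9096, 30.9287], 'ee_pos': [0.5221, -0.3014, 0.3141], 'orientation': [-89.9492, -0.1558, -13.0285], 'ft_force': [-0.5521, -0.2742, -0.892], 'wrist_torque': [-0.0743, 0.0335, 0.0126], 'gripper_width': 0.5316}
redtop [ 0.522 -0.296  0.149] [ 0.522 -0.296  0.15 ]
red [ 0.518 -0.288  0.128] [ 0.517 -0.288  0.128]
blue [ 0.427 -0.29   0.142] [ 0.427 -0.29   0.142]
punch [0.436 0.023 0.171] [0.436 0.023 0.171]
jar [ 0.63  -0.247  0.07 ] [ 0.63  -0.248  0.069]
tin [0.64  0.264 0.061] [0.64  0.264 0.06 ]
L side0 [0.49  0.057 1.637] 93.8
L side18 [0.4898 0.0571 0.2772] 15.9
R side0 [ 0.4853 -0.0922  0.0635] 3.6
R side18 [ 0.4853 -0.0922  0.0646] 3.7
[[393, 0, 35, 18, 234], [440, 0, 29, 14, 271], [364, 11, 4, 5, 19], [403, 11, 12, 9, 47], [462, 17, 5, 11, 40], [383, 19, 4, 8, 16], [413, 23, 9, 7, 42], [424, 22, 8, 8, 27], [436, 24, 9, 11, 59], [414, 33, 6, 9, 40], [429, 33, 6, 15, 44], [434, 44, 4, 6, 19], [416, 54, 4, 11, 31], [597, 103, 15, 155, 461], [411, 140, 7, 12, 38], [509, 153, 12, 14, 27], [496, 200, 10, 14, 19], [513, 234, 7, 5, 22], [611, 354, 29, 27, 123], [618, 360, 22, 23, 100]]
```

View pics/v18.png

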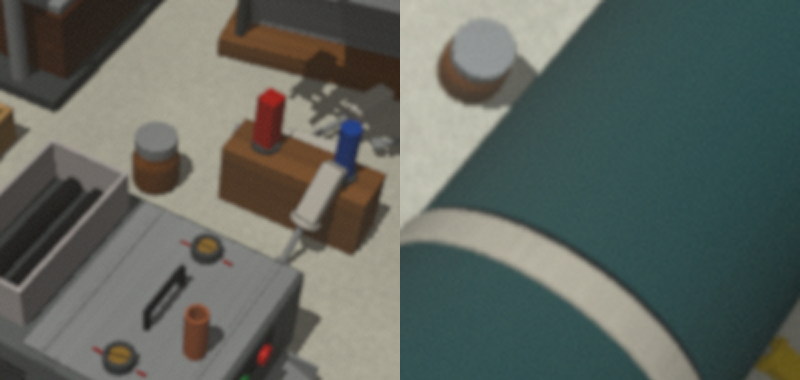

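```bash
python3 - <<'E'
from h import *
for n in("13","18"):
    R=[fit_slot([(load("side"+n),(298,y0,342,290))],[.49,.057,a]) for y0 in(252,256) for a in(-.1,.1,.3)]
    print(n,[(np.degrees(r.x[2]).round(1),round(r.fun)) for r in R])
a,b=[cv2.resize(load("side"+n)["frame"][252:290,298:342],None,fx=9,fy=9,interpolation=3) for n in("13","18")]
cv2.imwrite("pics/sl.png",np.hstack([a,b]))
E
```

```text
13 [(np.float64(13.1), 127065), (np.float64(10.5), 125942), (np.float64(19.4), 125510), (np.float64(13.1), 127138), (np.float64(10.5), 126032), (np.float64(19.4), 125520)]
18 [(np.float64(18.5), 110912), (np.float64(13.1), 111206), (np.float64(19.6), 110008), (np.float64(15.8), 110792), (np.float64(13.1), 111253), (np.float64(19.6), 110054)]
```

View pics/sl.png

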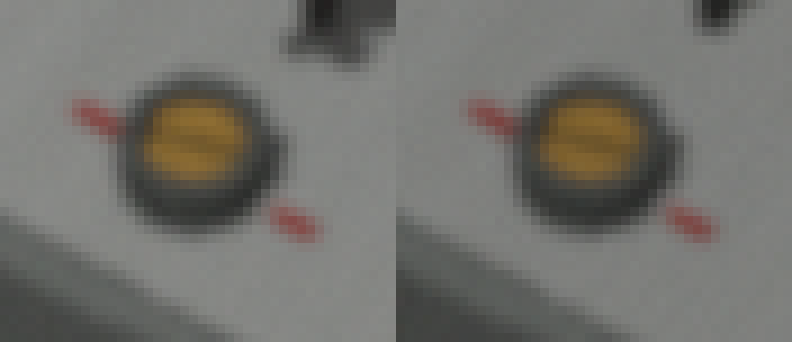

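```bash
python3 -c "
from bench import *
print(close_job(), get_state()['t'])"
```

```text
the job is handed in; nothing more can be done
the job is handed in; nothing more can be done
```

The loose fastener (left of the handle) is turned clockwise onto its stop, and the red driver is back upright in its own hole, released. I handed the job in at about 43 s; no verdict was reported.

- **Fastener:** Gripper turn and camera agree on about 80–88° clockwise. Torque ran at 0.05–0.09 N m while turning, then rose to about 0.18 and eased to about 0.14 on the stop. That peak was at the forcing limit for a moment. The torque never reversed as I backed off and lifted out.
- **Driver:** It met the stand at its original height. After release its top reads 150 mm, and it stands in the same place as before.
- **Rest of the bench:** The second fastener's slot, the blue driver, punch, jar and tin measured unchanged. The cigars were never near the arm; I did not measure them separately, but the before/after image comparison shows no change there.

**Checks that disagreed:**
- **Slot angle:** fits of the locked slot scatter between 8° and 20°, while the gripper stood at about 5° on the stop. I put this down to blade play, give in the grip and the small image. I relied on the torque to judge the stop.
- **Camera offset:** the two cameras differed by about 4 mm in y, so I found the slot by feel.
- **White and yellow look-alikes:** they had toppled over before I touched anything.

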